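# Clamp the fruit-sizing gauge on the slanted stand

## Robot

A 6-joint arm with a two-finger parallel gripper is mounted at the origin on the work surface. World frame = base frame: x ahead of the robot, y to its left, z up, the work surface at z = 0. Lengths are in mm, angles in rad, forces in N, time in s.
With the tool pointing down it reaches from about 400 to 925 mm from the base axis. Payload 12.5 kg.
Tool frame: the origin (TCP) lies between the finger pads; the fingertips stand 19 mm ahead of it and the grasp point (between the pads) is the TCP (env.tips_ahead is the distance from the TCP to the fingertips, in mm); z points along the fingers, y is the line along which they close (so a half turn about z gives the same grasp; the last joint's range is limited). The gripper opens to 95 mm and grips with 3 to 60 N. Pads are 20 mm wide; open, the fingers measure 119 mm over their backs; the gripper's body (75 mm by 180 mm) begins 59 mm behind the grasp point.
Start: joints at [-1.253, 0.491, 1.559, -0, 1.092, -0.106], TCP at [257.042, -569.718, 200.761] pointing down, gripper open.
Joint ranges: [-3.1, 3.1], [-0.84, 2.19], [0.05, 2.79], [-1.13, 4.28], [0.06, 2.93], [-2.69, 2.69]. Speed limits (rad/s): [2.22, 2.22, 2.79, 3.14, 3.14, 3.14].

## Interface

Orientations are given as [roll, pitch, yaw] about the fixed x, y, z axes, in that order (R = Rz(yaw) Ry(pitch) Rx(roll)).
In Python, from cell import env gives the robot as it stands.
- The arm moves only by the shell command python3 -m crank 'ROWS'. ROWS is JSON, a list of rows, each a list of 5 numbers: the shift along the tool's x, y, z in mm, then the turn about the tool's z in degrees, then the finger opening in mm, from 0 to 95.1. In form: [[dx, dy, dz, yaw, grip], ...]. A call has 1 to 10 rows; each row is the pose to reach, as a shift and turn from the pose commanded when the call began, along the tool's axes at that moment; what a row does not reach only later rows make up. A row lasts 1/12 s, in which the tool goes at most 41.7 mm and 7.16 degrees, less where a joint would pass 70% of its speed; a pose out of reach is approached as far as the arm can. A call with a gripper value outside its range is refused whole. The fingers move at their own pace and stop on an object; the grip force is fixed at half the most. Time passes only in rows, so rows that repeat a pose let the fingers close. It gives the time, the measured TCP pose, the force, the opening and the grip force at its end, in the units of the state.
- env.state(): the state, without advancing time (a new reading comes with each control period).
- env.read_camera(name): name is "scene" or "top" or "wrist"; returns a dict with "img" (420x560x3 uint8, blue, green, red), "K" (3x3 intrinsics, pixels), "pose" (4x4, takes a point from camera to world coordinates). Camera axes: x right, y down, z forward; pixel columns grow to the right and rows downward; lengths in mm; the calibration is good to about 2 mm. A picture is of the moment at which its call begins. There is no depth.
- env.job_done(): hands the job in; it is judged then, once.
The state is a dict: "t": time; "joints": joint angles; "qvel": joint speeds; "tau": joint torques, N m; "eef_pos": TCP position; "tcp_rot": TCP orientation; "ft_force": force on the tool from outside, world axes, zero at the start; "moment": the same for the moment, N m; "opening": opening from 0.0 (shut) to 1.0 (fully open); "grip_force": force on a finger pad.
Only numpy, scipy, OpenCV 4.12 (cv2) and the standard library are available. Lean on these libraries where they do the work, as an engineer would, in place of code of your own. Each camera call takes 0.05 s, during which the arm holds its last target. There are 200 camera calls.

## Task

Pick up the blue fruit-sizing gauge by its orange handle and lay it on the green slanted stand, slid in under the raised clamp pad, flat on the desk and up against both the lower ledge and the side fence, and let go of it. Then turn the red clamp knob clockwise until the pad just touches the gauge, give it a further quarter turn, and let go of the knob. Leave the bottle, jar, pen cup and loupe where they stand.

Things in the scene. Friction and masses are not known exactly. Their poses are not given: they have to be found in the camera images.
- gauge: loose blue plate with five round holes, 110 (its x) by 180 (y) by 10 mm thick, about 0.26 kg. Origin: centre of the underside; z towards the handle. Mass centre about 12 mm from the middle towards the handle. Starts flat on the table, handle up.
- handle (a point): middle of the gauge's orange handle bar, at gauge x 0, y +45, z +42 mm, same axes. Bar 14 mm wide (x), 72 mm long (y), 14 mm high, on two posts; 25 mm free between plate and bar. Pinch it across x.
- desk: green top of the fixed slanted stand, 150 mm (x) by 240 mm (y), tilted 30 degrees. Origin on its surface near the middle, 90 mm above the table; x up the slope, away from the robot, y to the left, z the outward normal, leaning to the robot. With the gauge home its axes match the desk's (handle to the left) and its origin is at desk x -5, y -15, z 0 mm.
- ledge (a point): aluminium ledge along the desk's low edge, 14 mm proud of the surface; this point is the middle of its inner face, at desk x -60, y 0, z +7 mm; same axes as the desk. The gauge's long edge rests against it.
- fence (a point): aluminium fence across the desk's right end, 8 mm proud; this point is the middle of its inner face, at desk x +5, y -105, z +4 mm; same axes as the desk. The gauge's right end goes against it.
- clamp: fixed dark grey clamp: a post outside the desk's right end and an arm 30 mm wide that reaches in over the fence to the clamp axis (parallel to desk z, at about desk y -75, x 0 to +4 mm). Origin at the stand's foot. The whole clamp is set 0 to 8 mm higher from start to start; at the lowest, the arm's underside is 62 mm and its top 76 mm off the desk.
- knob_grip (a point): point on the knob's axis at the height to grip; z along the axis, outward (as desk z); turns with the knob. Red round fluted knob, 52 mm across over the flutes (solid 48 mm), from 20 mm below to 10 mm above this point, white pointer line on top. The clamp arm's top is 34 mm below. The knob does not move along its axis.
- clamp_knob (a joint): angle turned by the knob (rad): 0 at start, grows clockwise seen from outside (tightening), stops at 6.6. The pad advances 36 mm per turn (5.73 mm per rad). Friction about 0.12 N m; stays where it is left. Touching comes after about 1.7 to 3.1 rad.
- pad_face (a point): centre of the lower face of the black clamp pad, 32 mm across, on the clamp axis; axes as the desk's. Starts 20 to 27 mm off the desk surface and moves towards it as the knob is tightened.
- pad (a joint): how far the pad is pushed back into its spindle (m): 0 while it touches nothing, then grows 5.73 mm per rad of knob turn (9 mm for a quarter turn), stops at 15 mm. The yellow stem seen between pad and steel collar, 14 mm when free, shortens by as much. Spring 0.7 N/mm, 3 N preload.
- bottle: white bottle with green label, 64 mm across, 170 mm high, bystander; origin under its centre
- jar: amber jar, 72 mm across, 85 mm high, bystander; origin under its centre
- pencup: grey cup with two pens, 76 mm across, 150 mm high, bystander; origin under its centre
- loupe: black hand magnifier lying flat, 160 mm long along its x, 62 mm wide, 14 mm high, bystander; origin under it, 91 mm from the lens's outer end

How it is judged:
By the outcome, as a careful person would: the job done as asked, in the order asked, and still so for the second after the job is handed in, with the robot touching nothing.
It also fails if it takes over 72 s, if anything falls off the work surface, if the arm or the gripper's body presses on something with over 40 N, if the wrist force passes 120 N, or if a joint passes its speed limit or range.

## Working session

There is one attempt and no reset: what is moved stays moved. The work goes in short steps, Python scripts to look and compute and a shell command to move; the robot and the scene stay as the last step left them, time stands still between calls to the robot, and variables do not carry over. Pictures are saved under pics/ and viewed, at most 10 in all, crops included, and the job is handed in when it is done.

```bash
ls; mkdir -p pics
python3 - <<'E'
from cell import env
import cv2,numpy as np
ims=[]
for n in ["scene","top","wrist"]:
    c=env.read_camera(n); np.savez(f"pics/{n}0.npz",**c); cv2.imwrite(f"pics/{n}0.png",c["img"])
    print(n,c["K"].round(1).tolist(),c["pose"].round(3).tolist())
s=env.state(); print(s)
a=cv2.imread("pics/scene0.png");b=cv2.imread("pics/top0.png")
cv2.imwrite("pics/two0.png",cv2.resize(np.vstack([a,b]),(400,600)))
E
```

```text
pics
scene [[379.1, 0.0, 282.0], [0.0, 379.1, 211.7], [0.0, 0.0, 1.0]] [[0.882, 0.258, -0.394, 983.562], [0.471, -0.473, 0.744, -851.283], [0.006, -0.842, -0.539, 710.01], [0.0, 0.0, 0.0, 1.0]]
top [[505.1, 0.0, 283.2], [0.0, 505.1, 211.3], [0.0, 0.0, 1.0]] [[0.01, -0.998, 0.054, 530.95], [-1.0, -0.01, 0.008, -65.109], [-0.008, -0.054, -0.999, 1353.1], [0.0, 0.0, 0.0, 1.0]]
wrist [[338.6, 0.0, 284.5], [0.0, 338.6, 206.7], [0.0, 0.0, 1.0]] [[0.411, -0.872, -0.266, 331.391], [-0.912, -0.393, -0.119, -535.755], [-0.001, 0.291, -0.957, 384.22], [0.0, 0.0, 0.0, 1.0]]
{'t': 0.15, 'joints': array([-1.25261650e+00,  4.91427679e-01,  1.55929104e+00, -5.42393192e-05,
        1.09169879e+00, -1.05604846e-01]), 'qvel': array([-0.00022114, -0.00166199, -0.0042505 , -0.00106871,  0.00071364,
       -0.00081015]), 'tau': array([ 1.02917722e-03, -6.12895775e+01, -2.58277684e+01,  6.92337868e-02,
        4.72868420e-02, -5.96109112e-05]), 'eef_pos': array([ 256.95697608, -569.53754104,  200.29824409]), 'tcp_rot': array([-3.14076732e+00, -3.91035632e-05,  4.23809680e-01]), 'ft_force': array([0.12746558, 0.42095068, 0.25804678]), 'moment': array([ 0.0414616 , -0.02499844,  0.06212846]), 'grip_force': 0.0, 'opening': 1.0001439075326175}
```

View pics/scene0.png

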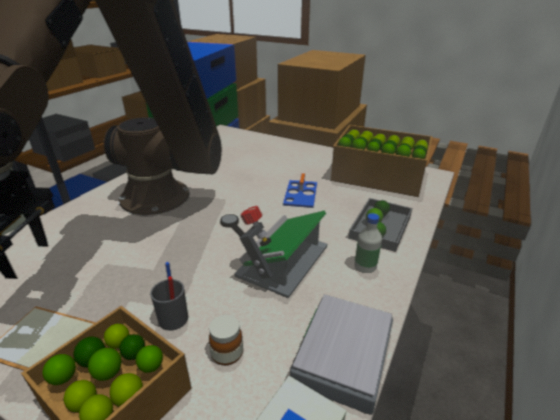

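View pics/top0.png

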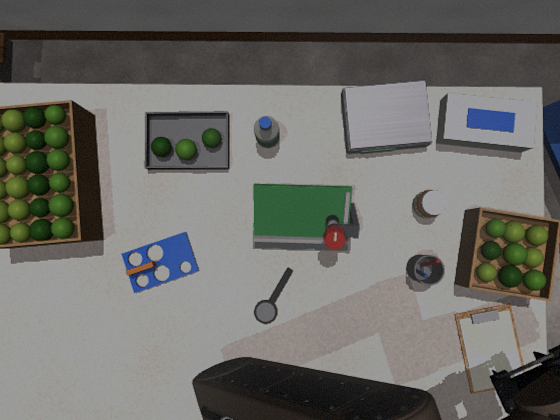

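The scene view shows the gauge at (300,190) and the stand near (280,250), with the red knob at (251,214). The top view shows the gauge at (160,262) with its handle at the left end (140,269), the desk at about (253–352, 184–248) and the knob at (335,238).

```bash
cat > h.py <<'E'
import numpy as np,cv2
def ray(c,uv):
    d=np.linalg.inv(c["K"])@[uv[0],uv[1],1.]; return c["pose"][:3,3],c["pose"][:3,:3]@d
def onz(c,uv,z):
    o,d=ray(c,uv); return o+d*(z-o[2])/d[2]
def tri(c1,u1,c2,u2):
    A=[];b=[]
    for c,u in((c1,u1),(c2,u2)):
        o,d=ray(c,u); d=d/np.linalg.norm(d); P=np.eye(3)-np.outer(d,d); A.append(P); b.append(P@o)
    A=np.vstack(A); b=np.hstack(b); x=np.linalg.lstsq(A,b,rcond=None)[0]; return x,np.linalg.norm(A@x-b)
def proj(c,p):
    q=c["pose"][:3,:3].T@(np.asarray(p)-c["pose"][:3,3]); q=c["K"]@q; return q[:2]/q[2]
def mask(c,name):
    h=cv2.cvtColor(c["img"],cv2.COLOR_BGR2HSV)
    lo,hi={"blue":((105,120,60),(125,255,255)),"orange":((5,150,90),(20,255,255)),"green":((55,120,40),(80,255,255))}.get(name,(None,None)) or ((0,0,0),(0,0,0))
    if name=="red": return cv2.inRange(h,(0,150,80),(4,255,255))|cv2.inRange(h,(172,130,80),(180,255,255))
    return cv2.inRange(h,lo,hi)
def blob(m,roi):
    x0,y0,x1,y1=roi; z=np.zeros_like(m); z[y0:y1,x0:x1]=m[y0:y1,x0:x1]
    cs,_=cv2.findContours(z,cv2.RETR_EXTERNAL,cv2.CHAIN_APPROX_NONE); return max(cs,key=cv2.contourArea)
E
python3 - <<'E'
from h import *
T=np.load("pics/top0.npz");S=np.load("pics/scene0.npz")
for n,roi in(("blue",(100,210,220,310)),("orange",(100,210,220,310)),("green",(240,170,365,260)),("red",(310,215,360,260))):
    k=blob(mask(T,n),roi); r=cv2.minAreaRect(k); b=cv2.boxPoints(r)
    z={"blue":10,"orange":49,"green":90,"red":200}[n]
    P=np.array([onz(T,p,z) for p in b]); print(n,b.round(1).tolist(),P.round(0)[:,:2].tolist(),P.mean(0).round(1),
      "ang",[round(np.degrees(np.arctan2(*(P[i+1]-P[i])[1::-1])),1) for i in(0,1)],[round(np.linalg.norm(P[i+1]-P[i])) for i in(0,1)])
a=cv2.resize(T["img"][175:255,240:365],(750,480),interpolation=cv2.INTER_CUBIC)
cv2.imwrite("pics/c1.png",a)
a=cv2.resize(S["img"][195:295,210:335],(750,600),interpolation=cv2.INTER_CUBIC)
cv2.imwrite("pics/c2.png",a)
E
```

```text
blue [[121.0, 253.0], [185.1999969482422, 231.60000610351562], [198.3000030517578, 270.8999938964844], [134.10000610351562, 292.29998779296875]] [[488.0, 376.0], [547.0, 207.0], [443.0, 170.0], [385.0, 339.0]] [465.8 272.8  10. ] ang [np.float64(-71.0), np.float64(-160.4)] [180, 110]
orange [[125.80000305175781, 270.70001220703125], [151.5, 261.6000061035156], [153.0, 265.8999938964844], [127.4000015258789, 275.0]] [[444.0, 350.0], [468.0, 284.0], [457.0, 280.0], [433.0, 346.0]] [450.7 314.8  49. ] ang [np.float64(-70.0), np.float64(-159.2)] [70, 12]
green [[252.5, 234.0], [254.0, 183.60000610351562], [344.29998779296875, 186.3000030517578], [342.8999938964844, 236.6999969482422]] [[541.0, 22.0], [668.0, 20.0], [663.0, -207.0], [537.0, -204.0]] [602.5 -92.4  90. ] ang [np.float64(-0.9), np.float64(-91.2)] [127, 227]
red [[321.29998779296875, 245.10000610351562], [328.3999938964844, 223.8000030517578], [348.20001220703125, 230.39999389648438], [341.1000061035156, 251.6999969482422]] [[517.0, -143.0], [566.0, -159.0], [551.0, -204.0], [502.0, -188.0]] [ 534.  -173.4  200. ] ang [np.float64(-18.1), np.float64(-107.9)] [51, 47]
```

View pics/c1.png

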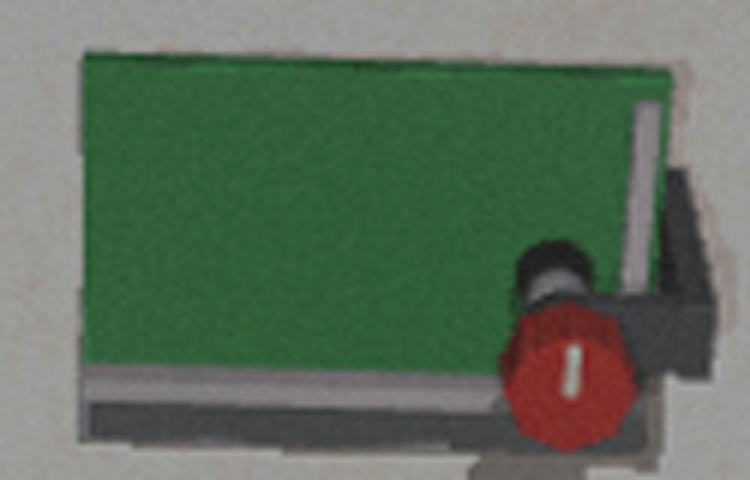

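View pics/c2.png

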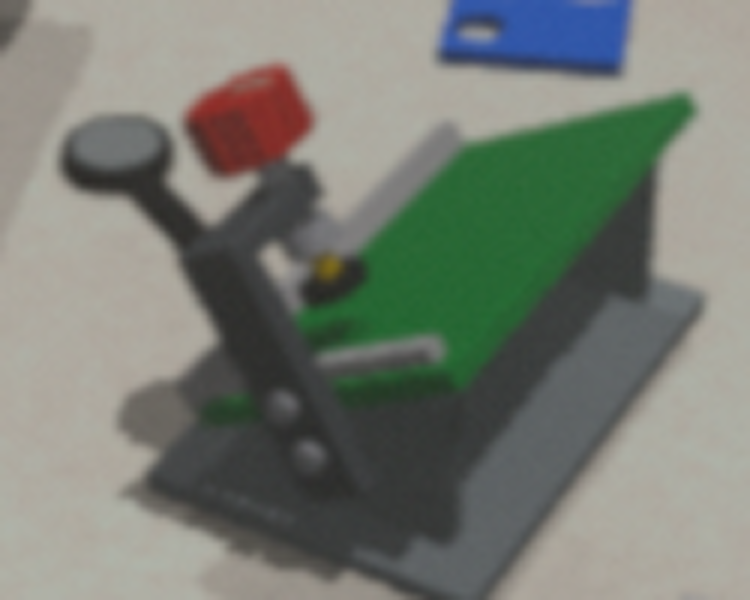

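The crops show the desk corners in the top image at UL (253.8,184) and UR (351.3,186.7). The ledge's inner line runs from (254.2,235.3) to (324,237.7) and the fence's inner edge from (345.8,192) to (343.7,224). The clamp arm reaches in from the right below the knob. The grey disc beside it in the scene view is the loupe on the table beyond.

Run:
```python
from h import *
T=np.load("pics/top0.npz");S=np.load("pics/scene0.npz")
for n,u,z in(("UL",(253.8,184.2),127.5),("UR",(351.3,186.7),127.5),("ledgeL",(254.2,235.3),60),("ledgeR",(324,237.7),60),("fenceT",(345.8,192),115),("fenceB",(343.7,224),72)):
    print(n,onz(T,u,z).round(1))
def s2(x,y): return (210+x/6,195+y/6)
def t2(x,y): return (240+x/6,175+y/6)
print("URtri",tri(T,t2(668,70),S,s2(463,386)));print("ULtri",tri(T,t2(83,54),S,s2(690,97)))
print("knobtop", tri(T,t2(568,375),S,s2(262,77)))
# gauge predictions in scene to verify handle
k=blob(mask(S,"orange"),(280,160,330,210)); print("orange scene",k.reshape(-1,2).mean(0), proj(S,[450.7,314.8,42]))
# knob: red centroids both views
for c,roi in((T,(310,215,360,260)),(S,(230,195,275,230))):
    m=cv2.moments(blob(mask(c,"red"),roi)); print((m["m10"]/m["m00"],m["m01"]/m["m00"]))
```

```text
UL [662.5  17.6 127.5]
UR [ 658.6 -219.9  127.5]
ledgeL [538.5  19.4  60. ]
ledgeR [ 534.2 -159.1   60. ]
fenceT [ 646.7 -208.   115. ]
fenceB [ 569.3 -207.9   72. ]
URtri (array([ 661.46212221, -219.79158276,  120.14835591]), np.float64(3.215309548726309))
ULtri (array([663.07128969,  17.61323384, 125.70344931]), np.float64(0.234421872849045))
knobtop (array([ 537.81050306, -170.86171717,  202.90437543]), np.float64(5.495480159032125))
orange scene [302. 178.] [302.00606955 178.36092069]
(334.4367149758454, 237.59227053140094)
(251.50108932461873, 215.037037037037)
```

```bash
cat >> h.py <<'E'
def rel(wps,start):
    """world waypoints (x,y,z,yaw_deg; tool down) -> crank shifts from the previous one"""
    x=np.array(start,float)
    for w in wps:
        w=np.array(w,float); a=np.radians(x[3]); d=w[:3]-x[:3]
        R=np.array([[np.cos(a),np.sin(a),0],[np.sin(a),-np.cos(a),0],[0,0,-1]])
        print("to",w.round(1),"->",(R.T@d).round(1), "yaw",round(-((w[3]-x[3]+180)%360-180),1)); x=w
def now():
    from cell import env
    s=env.state(); return [*s["eef_pos"],np.degrees(s["tcp_rot"][2])]
E
python3 - <<'E'
from h import *
print(now()); rel([(450,-150,300,45),(470,200,250,105),(450.7,314.8,130,109.5),(450.7,314.8,42,109.5)],now())
E
```

```text
[np.float64(256.9569760803465), np.float64(-569.5375410354429), np.float64(200.29824409325332), np.float64(24.282505997003323)]
to [ 450. -150.  300.   45.] -> [ 348.5 -303.   -99.7] yaw -20.7
to [470. 200. 250. 105.] -> [ 261.6 -233.3   50. ] yaw -60.0
to [450.7 314.8 130.  109.5] -> [115.9  11.1 120. ] yaw -4.5
to [450.7 314.8  42.  109.5] -> [ 0.  0. 88.] yaw -0.0
```

```bash
python3 -m crank '[[174,-150,-100,0,95],[174,-150,-100,0,95],[174,-150,-100,0,95],[174,-150,-100,0,95],[174,-150,-100,0,95],[174,-150,-100,0,95],[174,-150,-100,0,95],[174,-150,-100,0,95]]'
python3 -m crank '[[174,-153,0,-20.7,95],[174,-153,0,-20.7,95],[174,-153,0,-20.7,95],[174,-153,0,-20.7,95],[174,-153,0,-20.7,95],[174,-153,0,-20.7,95],[174,-153,0,-20.7,95],[174,-153,0,-20.7,95]]'
python3 - <<'E'
from h import *
print(now()); rel([(470,200,250,105),(450.7,314.8,130,109.5),(450.7,314.8,42,109.5)],now())
E
```

```text
t: 0.82
eef_pos: [354.8, -360.2, 301.8]
tcp_rot: [3.139, -0.0, 0.427]
ft_force: [0.2, 0.5, -0.2]
opening: 0.998
grip_force: 0.0
t: 1.48
eef_pos: [449.9, -150.4, 300.0]
tcp_rot: [-3.141, 0.001, 0.787]
ft_force: [-0.6, 0.1, 0.0]
opening: 1.005
grip_force: 0.0
[np.float64(449.8517121468055), np.float64(-150.38069629114187), np.float64(299.96085489869495), np.float64(45.071178769177834)]
to [470. 200. 250. 105.] -> [ 262.3 -233.2   50. ] yaw -59.9
to [450.7 314.8 130.  109.5] -> [115.9  11.1 120. ] yaw -4.5
to [450.7 314.8  42.  109.5] -> [ 0.  0. 88.] yaw -0.0
```

```bash
python3 -m crank '[[262,-233,50,-60,95],[262,-233,50,-60,95],[262,-233,50,-60,95],[262,-233,50,-60,95],[262,-233,50,-60,95],[262,-233,50,-60,95],[262,-233,50,-60,95],[262,-233,50,-60,95],[262,-233,50,-60,95],[262,-233,50,-60,95]]'
python3 -m crank '[[116,11,120,-4.5,95],[116,11,120,-4.5,95],[116,11,120,-4.5,95],[116,11,120,-4.5,95],[116,11,120,-4.5,95],[116,11,120,-4.5,95]]'
python3 - <<'E'
from h import *
from cell import env
print(now()); rel([(450.7,314.8,42,109.5)],now())
c=env.read_camera("wrist"); np.savez("pics/w1.npz",**c)
k=blob(mask(c,"orange"),(0,0,560,420)); b=cv2.boxPoints(cv2.minAreaRect(k)); print(b.tolist(),[onz(c,p,49).round(1).tolist() for p in b])
print(proj(c,[450.7,314.8,49]), k.reshape(-1,2).min(0),k.reshape(-1,2).max(0))
E
```

```text
t: 2.32
eef_pos: [470.8, 201.3, 249.2]
tcp_rot: [-3.14, -0.0, 1.837]
ft_force: [-0.3, 0.0, 0.8]
opening: 0.996
grip_force: 0.0
t: 2.82
eef_pos: [451.0, 313.3, 128.8]
tcp_rot: [-3.138, 0.001, 1.91]
ft_force: [0.3, -0.9, -0.0]
opening: 1.0
grip_force: 0.0
[np.float64(450.9926651911211), np.float64(313.31144572564455), np.float64(128.83155255737134), np.float64(109.4544844451678)]
to [450.7 314.8  42.  109.5] -> [ 1.5  0.2 86.8] yaw -0.0
[[278.0, 162.0], [294.0, 162.0], [294.0, 244.0], [278.0, 244.0]] [[432.0, 348.0, 49.0], [443.9, 352.1, 49.0], [467.5, 286.8, 49.0], [454.8, 282.3, 49.0]]
[286.29240587 207.7392199 ] [278 162] [294 244]
```

```bash
python3 -m crank '[[2,0,30,0,95],[2,0,60,0,95],[2,0,87,0,95],[2,0,87,0,95],[2,0,87,0,40],[2,0,87,0,5],[2,0,87,0,5],[2,0,87,0,5],[2,0,87,0,5],[2,0,87,0,5]]'
python3 -m crank '[[0,0,0,0,5],[0,0,0,0,5],[0,0,0,0,5],[0,0,-10,0,5],[0,0,-40,0,5],[0,0,-80,0,5],[0,0,-120,0,5],[0,0,-160,0,5],[0,0,-160,0,5],[0,0,-160,0,5]]'
python3 - <<'E'
from h import *
from cell import env
c=env.read_camera("top"); np.savez("pics/t1.npz",**c)
k=blob(mask(c,"blue"),(60,190,260,340)); b=cv2.boxPoints(cv2.minAreaRect(k)); print(b.round(1).tolist())
c=env.read_camera("wrist"); np.savez("pics/w2.npz",**c);cv2.imwrite("pics/w2.png",c["img"])
z=now()[2]-42+10
k=blob(mask(c,"blue"),(0,0,560,420)); b=cv2.boxPoints(cv2.minAreaRect(k)); P=np.array([onz(c,p,z) for p in b]);print(P.round(1).tolist(),P.mean(0),now())
E
```

```text
t: 3.7
eef_pos: [450.4, 316.5, 44.4]
tcp_rot: [3.141, -0.0, 1.911]
ft_force: [0.4, -0.0, -0.4]
opening: 0.632
grip_force: 0.0
t: 4.53
eef_pos: [450.8, 316.7, 206.3]
tcp_rot: [3.137, -0.001, 1.911]
ft_force: [1.2, -0.5, -0.8]
opening: 0.052
grip_force: 0.0
[[120.80000305175781, 253.5], [185.10000610351562, 231.39999389648438], [198.5, 270.3999938964844], [134.1999969482422, 292.5]]
[[399.8, 363.8, 171.3], [458.2, 384.4, 171.3], [496.7, 288.8, 171.3], [430.1, 265.3, 171.3]] [446.22055127 325.54703344 171.34120972] [np.float64(449.7741296338766), np.float64(316.13579986856035), np.float64(203.34120972105057), np.float64(109.48365547313288)]
```

View pics/w2.png

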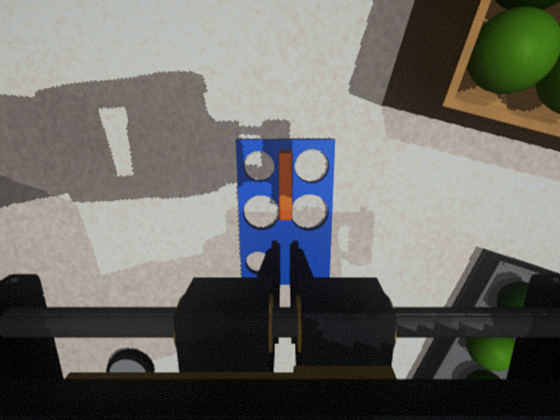

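The fingers are slow and had not closed before the lift, so the gauge is still flat and unmoved, handle bar at (286,185). I'll repeat the grasp with more closing time.

```bash
python3 -m crank '[[0,0,60,0,50],[0,0,60,0,50],[0,0,90,0,50],[0,0,90,0,50],[0,0,90,0,50],[0,0,90,0,50],[0,0,90,0,50],[0,0,120,0,50],[0,0,140,0,50],[0,0,160,0,50]]'
python3 -m crank '[[0,0,2,0,50],[0,0,2,0,5],[0,0,2,0,5],[0,0,2,0,5],[0,0,2,0,5],[0,0,2,0,5],[0,0,2,0,5],[0,0,2,0,5],[0,0,2,0,5],[0,0,2,0,5]]'
python3 -m crank '[[0,0,0,0,5],[0,0,0,0,5],[0,0,0,0,5],[0,0,0,0,5],[0,0,0,0,5]]'
```

```text
t: 5.47
eef_pos: [450.8, 316.7, 44.3]
tcp_rot: [3.139, -0.0, 1.911]
ft_force: [0.7, 0.5, -0.5]
opening: 0.525
grip_force: 0.0
t: 6.3
eef_pos: [450.2, 316.4, 41.7]
tcp_rot: [3.142, 0.0, 1.911]
ft_force: [0.7, 0.4, -0.5]
opening: 0.05
grip_force: 0.0
t: 6.72
eef_pos: [450.2, 316.4, 41.7]
tcp_rot: [-3.142, 0.0, 1.911]
ft_force: [-0.4, -0.2, 0.0]
opening: 0.053
grip_force: 0.0
```

Run:
```python
from h import *
from cell import env
c=env.read_camera("wrist"); np.savez("pics/w3.npz",**c)
d=env.read_camera("top"); s=env.read_camera("scene")
a=np.hstack([cv2.resize(c["img"],(400,300)),cv2.resize(s["img"][150:225,250:350],(400,300))]); b=np.hstack([cv2.resize(d["img"][200:320,80:240],(400,300))]*2)
cv2.imwrite("pics/m3.png",np.vstack([a,b]))
print(env.state())
```

```text
{'t': 6.8667, 'joints': array([ 4.92527471e-01,  6.01027590e-01,  1.89032919e+00, -1.18343555e-04,
        6.50298377e-01,  1.52613142e-01]), 'qvel': array([-0.0005331 , -0.00028507, -0.00014222,  0.00017738,  0.00026609,
       -0.00071543]), 'tau': array([ 2.88193596e-04, -5.85344410e+01, -1.60746413e+01,  5.24448801e-02,
        2.36273295e-02, -3.44299735e-07]), 'eef_pos': array([450.22936467, 316.37686641,  41.67682121]), 'tcp_rot': array([-3.14154176e+00,  8.03120054e-05,  1.91080485e+00]), 'ft_force': array([ 1.32487929, -0.38070667, -1.25844446]), 'moment': array([-0.00212206, -0.12208524, -0.02054915]), 'grip_force': 0.0, 'opening': 0.04958257252754058}
```

View pics/m3.png

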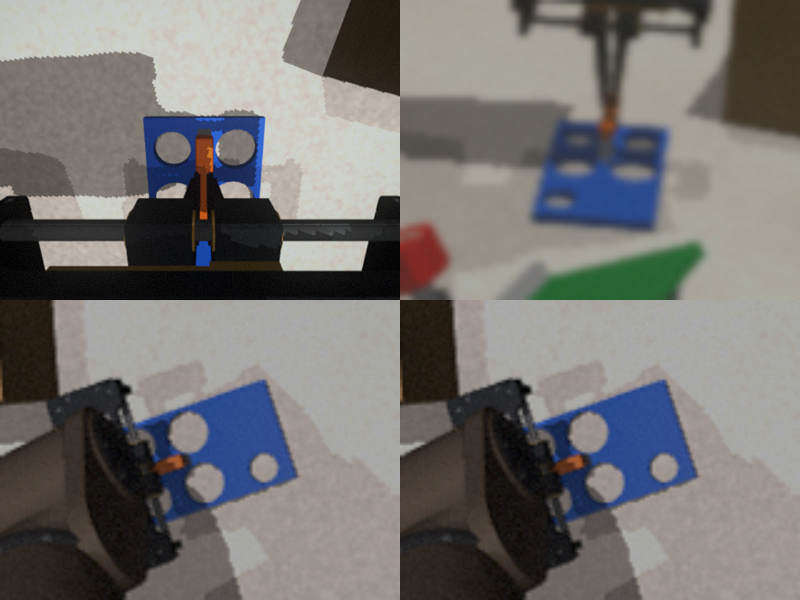

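Run:
```python
from h import *
from cell import env
print(env.tips_ahead)
for f,p in(("w2",(449.8,316.1,203.3)),("w3",(450.2,316.4,41.7))):
    c=np.load(f"pics/{f}.npz"); p=np.array(p)
    print(f,[ (dz,proj(c,p-[0,0,dz]).round(0).tolist()) for dz in(-40,-20,0,19,40)], c["pose"][:3,3])
c=np.load("pics/w3.npz"); print(proj(c,[450.7,314.8,49]),proj(c,[438,348,49]),proj(c,[463,282,49]))
S=np.load("pics/scene0.npz")
for z in(23,42,49,68):print(z,proj(S,(450.2,316.4,z)))
cv2.imwrite("pics/z3.png",cv2.resize(c["img"][150:400,200:370],(544,600)and(408,600),interpolation=cv2.INTER_CUBIC))
```

```text
19.0
w2 [(-40, [286.0, 284.0]), (-20, [286.0, 265.0]), (0, [286.0, 249.0]), (19, [285.0, 237.0]), (40, [285.0, 226.0])] [421.28422245 394.07480355 388.4483664 ]
w3 [(-40, [286.0, 285.0]), (-20, [286.0, 266.0]), (0, [286.0, 250.0]), (19, [286.0, 238.0]), (40, [286.0, 227.0])] [421.68257553 394.22641664 225.63888069]
[286.03668334 258.01672692] [284.44237174 198.12324053] [287.06612668 311.08908061]
23 [301.89858272 182.58232698]
42 [302.06930047 178.15973942]
49 [302.13281023 176.51446534]
68 [302.30688811 172.00483092]
```

View pics/z3.png

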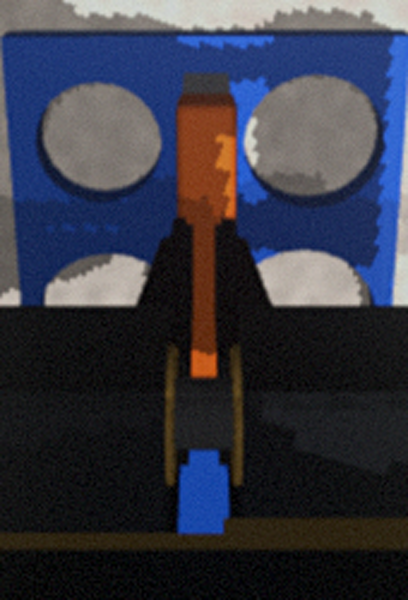

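The picture shows the bar passing below the closed fingers, with a 5 mm gap between the tips at about (286,240). That suggests the tips are at bar-top height, higher than the TCP figures imply. I'll open, go 12 mm lower and close again.

```bash
python3 -m crank '[[0,0,0,0,40],[0,0,0,0,40],[0,0,0,0,40],[0,0,0,0,40],[0,0,0,0,40],[0,0,0,0,40],[0,0,4,0,40],[0,0,8,0,40],[0,0,12,0,40],[0,0,12,0,40]]'
python3 -m crank '[[0,0,0,0,5],[0,0,0,0,5],[0,0,0,0,5],[0,0,0,0,5],[0,0,0,0,5],[0,0,0,0,5],[0,0,0,0,5],[0,0,0,0,5]]'
```

```text
t: 7.7
eef_pos: [449.9, 316.1, 28.7]
tcp_rot: [-3.14, 0.0, 1.911]
ft_force: [0.4, -0.3, -0.3]
opening: 0.421
grip_force: 0.0
t: 8.37
eef_pos: [450.4, 316.4, 29.8]
tcp_rot: [3.141, 0.0, 1.911]
ft_force: [0.4, 0.4, 1.7]
opening: 0.148
grip_force: 30.0
```

```bash
python3 -m crank '[[0,0,0,0,30],[0,0,0,0,30],[0,0,0,0,30],[0,0,0,0,30],[0,0,2,0,30],[0,0,4,0,30],[0,0,4,0,30]]'
python3 -m crank '[[0,0,2,0,30],[0,0,4,0,30],[0,0,4,0,30]]'
```

```text
t: 8.95
eef_pos: [450.1, 316.2, 25.2]
tcp_rot: [-3.141, 0.0, 1.911]
ft_force: [-1.3, -0.2, -0.3]
opening: 0.313
grip_force: 0.0
t: 9.2
eef_pos: [450.1, 316.3, 21.2]
tcp_rot: [-3.141, 0.0, 1.911]
ft_force: [-1.0, -0.4, 0.7]
opening: 0.317
grip_force: 0.0
```

```bash
python3 -m crank '[[0,0,0,0,5],[0,0,0,0,5],[0,0,0,0,5],[0,0,0,0,5],[0,0,0,0,5],[0,0,0,0,5]]'
python3 -m crank '[[0,0,0,0,5],[0,0,-5,0,5],[0,0,-15,0,5],[0,0,-30,0,5],[0,0,-60,0,5],[0,0,-100,0,5],[0,0,-140,0,5],[0,0,-180,0,5],[0,0,-200,0,5],[0,0,-200,0,5]]'
python3 - <<'E'
from h import *
from cell import env
c=env.read_camera("wrist"); np.savez("pics/w4.npz",**c)
s=env.read_camera("scene"); np.savez("pics/s4.npz",**s); print(now())
a=np.hstack([cv2.resize(c["img"],(400,300)),cv2.resize(s["img"][90:210,230:390],(400,300))]);cv2.imwrite("pics/m4.png",a)
E
```

```text
t: 9.7
eef_pos: [450.3, 316.4, 21.7]
tcp_rot: [3.141, 0.0, 1.911]
ft_force: [-0.9, -0.8, 0.6]
opening: 0.144
grip_force: 30.0
t: 10.53
eef_pos: [451.4, 317.1, 227.3]
tcp_rot: [3.133, -0.001, 1.911]
ft_force: [-0.1, 0.2, -3.0]
opening: 0.148
grip_force: 30.0
[np.float64(449.91634837473003), np.float64(316.22523947869075), np.float64(222.2751245823795), np.float64(109.48281061300526)]
```

View pics/m4.png

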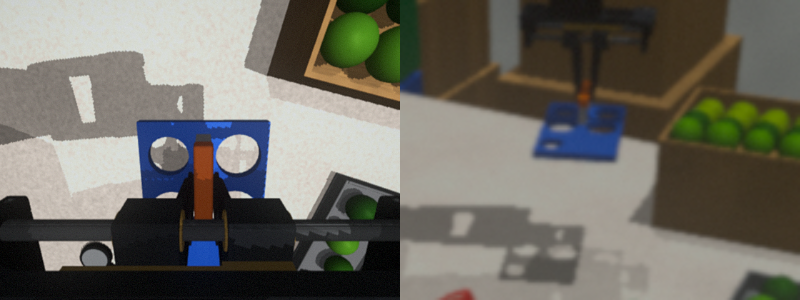

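The gauge is held and level in both views. Next I work out the waypoints to a spot over the stand's left part, clear of the clamp.

Run:
```python
from h import *
rel([(520,150,250,99),(586,-2,250,88.9),(586,-2,160,88.9)],now())
```

```text
to [520. 150. 250.  99.] -> [-180.1   10.6  -27.7] yaw 10.5
to [586.   -2.  250.   88.9] -> [-160.5   41.4    0. ] yaw 10.1
to [586.   -2.  160.   88.9] -> [ 0.  0. 90.] yaw -0.0
```

```bash
python3 -m crank '[[-30,2,-10,3,5],[-65,4,-28,6,5],[-105,6,-28,10.5,5],[-145,9,-28,10.5,5],[-180,11,-28,10.5,5],[-180,11,-28,10.5,5]]'
python3 -m crank '[[-30,8,0,3,5],[-65,17,0,6,5],[-105,27,0,10,5],[-140,36,0,10,5],[-160,41,0,10,5],[-160,41,0,10,5],[-160,41,0,10,5]]'
python3 -m crank '[[0,0,25,0,5],[0,0,50,0,5],[0,0,70,0,5],[0,0,80,0,5],[0,0,85,0,5],[0,0,85,0,5]]'
python3 - <<'E'
from h import *
from cell import env
p=np.array(now());print(p)
for n,roi in(("top",(150,150,370,300)),("scene",(200,130,400,300))):
    c=env.read_camera(n); np.savez(f"pics/{n}5.npz",**c)
    k=blob(mask(c,"blue"),roi); print(n,cv2.boxPoints(cv2.minAreaRect(k)).round(1).tolist(),cv2.approxPolyDP(k,3,True).reshape(-1,2).tolist())
    a=np.radians(p[3]-90); g=lambda x,y,z:p[:3]+[x*np.cos(a)-(y-45)*np.sin(a),x*np.sin(a)+(y-45)*np.cos(a),z-21.5]
    print("pred",[proj(c,g(x,y,10)).round(1).tolist() for x,y in((-55,-90),(55,-90),(55,90),(-55,90))])
E
```

```text
t: 11.13
eef_pos: [521.8, 145.5, 247.7]
tcp_rot: [-3.139, 0.001, 1.724]
ft_force: [-0.3, 0.7, -2.8]
opening: 0.146
grip_force: 30.0
t: 11.72
eef_pos: [585.5, -1.9, 247.7]
tcp_rot: [-3.138, -0.0, 1.551]
ft_force: [-0.0, 0.9, -2.7]
opening: 0.145
grip_force: 30.0
t: 12.22
eef_pos: [585.6, -0.5, 163.9]
tcp_rot: [-3.14, -0.0, 1.554]
ft_force: [-0.1, 0.4, -2.8]
opening: 0.143
grip_force: 30.0
[ 5.85632132e+02 -4.82419304e-01  1.63915822e+02  8.90327585e+01]
top [[284.0, 194.0], [317.0, 194.0], [317.0, 240.0], [284.0, 240.0]] [[291, 194], [284, 238], [315, 240], [317, 195]]
pred [[316.5, 240.0], [317.6, 193.8], [242.1, 191.8], [240.7, 237.9]]
scene [[258.70001220703125, 217.89999389648438], [296.29998779296875, 176.5], [321.8999938964844, 199.6999969482422], [284.20001220703125, 241.10000610351562]] [[320, 198], [298, 196], [297, 204], [309, 207], [305, 214], [296, 214], [292, 205], [284, 209], [273, 205], [261, 220], [293, 231], [314, 206], [305, 205], [303, 200], [315, 198], [316, 204]]
pred [[257.0, 216.6], [293.5, 228.3], [322.2, 197.3], [288.9, 188.1]]
```

```bash
python3 -m crank '[[0,0,8,0,5],[0,0,14,0,5],[0,0,16,0,5],[0,0,16,0,5]]'
for i in 1; do python3 -m crank '[[0,0,2,0,5],[0,0,4,0,5],[0,0,4,0,5]]' | sed -n '2p;4p'; done
python3 -m crank '[[0,0,1,0,5],[0,0,2,0,5],[0,0,2,0,5]]' | sed -n '2p;4p'
python3 -m crank '[[0,0,1,0,5],[0,0,2,0,5],[0,0,2,0,5]]' | sed -n '2p;4p'
```

```text
t: 12.65
eef_pos: [585.8, -1.3, 148.2]
tcp_rot: [-3.141, -0.0, 1.553]
ft_force: [-0.0, -0.5, -2.7]
opening: 0.143
grip_force: 30.0
eef_pos: [586.0, -1.3, 144.4]
ft_force: [-1.1, 0.1, -3.2]
eef_pos: [586.1, -1.3, 142.6]
ft_force: [-0.6, 0.1, -2.2]
eef_pos: [586.3, -1.2, 140.9]
ft_force: [0.0, 1.6, 1.3]
```

```bash
python3 -m crank '[[0,-3,4,0,15.5],[0,-6.5,10,0,16.2],[0,-6.5,10,0,16.5],[0,-9,15,0,17],[0,-11,21,0,18],[0,-11,21,0,18.3],[0,-12.5,26,0,18.8],[0,-13.6,33,0,19.5],[0,-13.6,33,0,20],[0,-13.6,33,0,21]]'
python3 -m crank '[[0,0,0,0,30],[0,0,0,0,45],[0,0,0,0,60],[0,0,0,0,60],[0,0,0,0,60],[0,0,0,0,60],[0,0,0,0,60]]'
python3 - <<'E'
from h import *
from cell import env
p=np.array(now());print(p)
c=env.read_camera("wrist"); np.savez("pics/w6.npz",**c); cv2.imwrite("pics/w6.png",c["img"]); t=env.read_camera("top"); np.savez("pics/top6.npz",**t); s=env.read_camera("scene"); np.savez("pics/scene6.npz",**s)
o=np.array([589,-102.5,90]); a=np.radians(-1.15); X=np.array([np.cos(a)*.866,np.sin(a)*.866,.5]);Y=np.array([-np.sin(a),np.cos(a),0]);Z=np.cross(X,Y)
for n,c in(("top",t),("scene",s)):
    k=blob(mask(c,"blue"),(200,150,360,300)); print(n,cv2.approxPolyDP(cv2.convexHull(k),2,True).reshape(-1,2).tolist())
    print("pred",[proj(c,o+X*(-5+x)+Y*(55+y)+Z*10).round(1).tolist() for x,y in((-55,-90),(55,-90),(55,90),(-55,90))])
E
```

```text
t: 14.23
eef_pos: [572.5, -1.1, 107.4]
tcp_rot: [-3.141, 0.0, 1.553]
ft_force: [-0.1, -0.2, -0.1]
opening: 0.219
grip_force: 0.0
t: 14.82
eef_pos: [572.5, -1.1, 107.8]
tcp_rot: [3.142, 0.0, 1.553]
ft_force: [0.6, 0.5, 0.4]
opening: 0.618
grip_force: 0.0
[572.5352363   -1.0600677  107.76421178  88.97827474]
top [[317, 197], [314, 236], [287, 235], [290, 196]]
pred [[315.3, 238.7], [317.6, 199.6], [243.9, 197.5], [244.5, 236.6]]
scene [[319, 206], [292, 238], [272, 242], [268, 237], [279, 224], [306, 209]]
pred [[258.5, 242.3], [288.9, 236.5], [317.9, 205.0], [289.2, 212.1]]
```

```bash
python3 -m crank '[[0,0,-20,0,60],[0,0,-50,0,60],[0,0,-90,0,60],[0,0,-130,0,30],[20,-30,-140,0,5],[40,-60,-140,0,5],[70,-90,-140,0,5],[100,-100,-140,0,5],[130,-100,-140,0,5],[130,-100,-140,0,5]]'
python3 - <<'E'
from h import *
from cell import env
p=np.array(now());print(p)
t=env.read_camera("top"); np.savez("pics/top7.npz",**t); s=env.read_camera("scene"); np.savez("pics/scene7.npz",**s)
o=np.array([589,-102.5,90]); a=np.radians(-1.15); X=np.array([np.cos(a)*.866,np.sin(a)*.866,.5]);Y=np.array([-np.sin(a),np.cos(a),0]);Z=np.cross(X,Y)
for n,c in(("top",t),("scene",s)):
    k=blob(mask(c,"blue"),(200,150,360,300)); print(n,cv2.boxPoints(cv2.minAreaRect(k)).tolist(),cv2.approxPolyDP(cv2.convexHull(k),2,True).reshape(-1,2).tolist())
    print("pred",[proj(c,o+X*(-5+x)+Y*(55+y)+Z*10).round(1).tolist() for x,y in((-55,-90),(55,-90),(55,90),(-55,90))])
cv2.imwrite("pics/m7.png",np.vstack([cv2.resize(t["img"][165:265,210:370],(480,300)),cv2.resize(s["img"][170:290,210:370],(400,300)) if 0 else cv2.resize(s["img"][180:280,210:370],(480,300))]))
E
```

```text
t: 15.8
eef_pos: [474.1, 134.2, 248.3]
tcp_rot: [3.14, -0.001, 1.556]
ft_force: [0.9, 0.4, 0.1]
opening: 0.199
grip_force: 0.0
[474.12816009 134.21984162 248.30713789  89.13217497]
top [[242.3075408935547, 233.92640686035156], [244.08299255371094, 193.09056091308594], [317.29241943359375, 196.27357482910156], [315.5169677734375, 237.1094207763672]] [[244, 195], [317, 197], [314, 236], [244, 233]]
pred [[315.3, 238.7], [317.6, 199.6], [243.9, 197.5], [244.5, 236.6]]
scene [[267.5, 236.50001525878906], [308.5, 195.50001525878906], [321.5, 208.50001525878906], [280.5, 249.50001525878906]] [[319, 206], [292, 238], [272, 241], [268, 237], [283, 221], [298, 212]]
pred [[258.5, 242.3], [288.9, 236.5], [317.9, 205.0], [289.2, 212.1]]
```

Run:
```python
from h import *
rel([(573,-30,180,88.85),(573,-30,106,88.85)],now())
```

```text
to [573.  -30.  180.   88.8] -> [-159.9  100.8   67.8] yaw 0.3
to [573.  -30.  106.   88.8] -> [ 0.  0. 74.] yaw -0.0
```

```bash
python3 -m crank '[[-40,26,17,0,36],[-80,52,34,0,36],[-120,78,50,0,36],[-157,103,66,0,36],[-157,103,68,0,36],[-157,103,68,0,36],[-157,103,68,0,36]]'
python3 -m crank '[[0,0,20,0,36],[0,0,40,0,36],[0,0,60,0,36],[0,0,74,0,36],[0,0,74,0,36],[0,0,74,0,36]]'
python3 -m crank '[[0,-1,0.5,0,36],[0,-2,1,0,36],[0,-4,2,0,36],[0,-4,2,0,36]]' | sed -n '2p;4p'
python3 -m crank '[[0,-2,1,0,36],[0,-4,2,0,36],[0,-4,2,0,36]]' | sed -n '2p;4p'
```

```text
t: 16.48
eef_pos: [574.9, -30.5, 178.4]
tcp_rot: [-3.139, -0.0, 1.549]
ft_force: [-0.5, 0.5, 0.4]
opening: 0.378
grip_force: 0.0
t: 16.98
eef_pos: [574.7, -27.8, 106.1]
tcp_rot: [-3.141, -0.0, 1.553]
ft_force: [-0.0, -0.3, -0.2]
opening: 0.381
grip_force: 0.0
eef_pos: [570.8, -28.0, 104.3]
ft_force: [-0.3, -0.5, 0.5]
eef_pos: [566.6, -27.9, 101.6]
ft_force: [0.1, -0.0, -0.1]
```

```bash
cat >> h.py <<'E'
def edge():
    from cell import env
    c=env.read_camera("top"); m=mask(c,"blue")[150:300]
    lo=lambda u:150+np.nonzero(m[:,u])[0].max()
    r=[(u,lo(u)) for u in range(246,316,4) if m[:,u].any()]
    rt=[(v,np.nonzero(mask(c,"blue")[v,200:360])[0].max()+200) for v in range(200,234,8) if mask(c,"blue")[v,200:360].any()]
    print("near",[(int(a),int(b)) for a,b in r],"right",[(a,int(b)) for a,b in rt]); return c
E
python3 -c "
from h import *
edge()"
python3 -m crank '[[0,-2,1,0,36],[0,-4,2,0,36],[0,-4,2,0,36]]' | sed -n '2p;4p'
python3 -m crank '[[0,-2,1,0,36],[0,-4,2,0,36],[0,-4,2,0,36]]' | sed -n '2p;4p'
python3 -c "
from h import *
edge()"
```

```text
near [(266, 196), (270, 196), (274, 197), (278, 197), (286, 198), (290, 229), (294, 206), (298, 199), (302, 236), (306, 236), (310, 236), (314, 236)] right [(200, 317), (208, 316), (216, 316), (224, 315), (232, 314)]
eef_pos: [562.5, -27.9, 99.5]
ft_force: [-0.3, -0.8, 0.0]
eef_pos: [560.7, -28.2, 98.5]
ft_force: [4.9, -1.6, 2.9]
near [(254, 197), (258, 198), (266, 200), (270, 200), (274, 200), (278, 200), (286, 202), (290, 234), (294, 210), (298, 203), (302, 237), (306, 237), (310, 237), (314, 237)] right [(200, 316), (208, 316), (216, 316), (224, 315), (232, 315)]
```

```bash
python3 -m crank '[[0,2,-1,0,36],[0,4,-2,0,36],[0,4,-2,0,36],[0,4,-2,0,36]]' | sed -n '2p;4p'
python3 - <<'E'
from h import *
c=edge(); o=np.array([589,-102.5,90]); a=np.radians(-1.15); X=np.array([np.cos(a)*.866,np.sin(a)*.866,.5]);Y=np.array([-np.sin(a),np.cos(a),0]);Z=np.cross(X,Y)
for y in(-35,-20,20,40): print(y,[proj(c,o+X*x+Y*y+Z*z).round(1).tolist() for x,z in((-60,10),(-60,0),(50,10),(50,0))])
E
```

```text
eef_pos: [562.8, -27.8, 99.5]
ft_force: [0.9, 0.5, -0.5]
near [(266, 198), (270, 198), (274, 199), (278, 199), (286, 200), (290, 231), (294, 208), (298, 201), (302, 237), (306, 237), (310, 237), (314, 237)] right [(200, 316), (208, 316), (216, 316), (224, 315), (232, 315)]
-35 [[315.3, 238.7], [315.2, 236.8], [317.6, 199.6], [317.4, 197.9]]
-20 [[309.4, 238.5], [309.3, 236.6], [311.4, 199.4], [311.3, 197.7]]
20 [[293.6, 238.1], [293.6, 236.1], [295.0, 199.0], [295.0, 197.2]]
40 [[285.8, 237.8], [285.8, 235.9], [286.8, 198.7], [286.9, 197.0]]
```

```bash
python3 -m crank '[[0,2,-30,0,36],[0,2,-60,0,20],[40,2,-60,0,2],[80,2,-60,0,2],[82,2,-60,0,2],[82,2,-40,0,2],[82,2,-15,0,2],[82,2,0,0,2],[82,2,0,0,2],[82,2,0,0,2]]'
python3 -m crank '[[-4,0,0,0,2],[-8,0,0,0,2],[-12,0,0,0,2],[-16,0,0,0,2],[-20,0,0,0,2],[-24,0,0,0,2],[-24,0,0,0,2]]' | sed -n '2p;4p'
python3 -c "
from h import *
edge()"
```

```text
t: 19.38
eef_pos: [566.1, 54.0, 99.4]
tcp_rot: [-3.14, 0.0, 1.553]
ft_force: [0.1, -0.2, 1.0]
opening: 0.022
grip_force: 0.0
eef_pos: [566.3, 29.3, 100.3]
ft_force: [0.2, 0.1, 0.1]
near [(254, 197), (262, 198), (270, 197), (274, 237), (278, 237), (282, 237), (286, 237), (290, 237), (294, 237), (298, 237), (302, 237), (306, 237), (310, 237), (314, 238)] right [(200, 324), (208, 324), (216, 323), (224, 323), (232, 322)]
```

```bash
python3 -m crank '[[-5,0,0,0,2],[-10,0,0,0,2],[-15,0,0,0,2],[-20,0,0,0,2],[-25,0,0,0,2],[-30,0,0,0,2],[-35,0,0,0,2],[-40,0,0,0,2],[-45,0,0,0,2],[-45,0,0,0,2]]' | sed -n '2p;4p'
python3 -m crank '[[-2,0,0,0,2],[-4,0,0,0,2],[-4,0,0,0,2]]' | sed -n '2p;4p'
python3 -c "
from h import *
edge()"
python3 -m crank '[[-2,0,0,0,2],[-4,0,0,0,2],[-4,0,0,0,2]]' | sed -n '2p;4p'
python3 -m crank '[[-1,0,0,0,2],[-2,0,0,0,2],[-2,0,0,0,2]]' | sed -n '2p;4p'
```

```text
eef_pos: [565.1, -15.8, 99.8]
ft_force: [-0.2, -0.2, -0.1]
eef_pos: [565.1, -19.1, 99.7]
ft_force: [-0.6, 1.7, 1.2]
near [(274, 198), (282, 198), (286, 200), (290, 202), (294, 200), (298, 237), (302, 237), (306, 237), (310, 237), (314, 237)] right [(200, 344), (208, 343), (216, 343), (224, 326), (232, 323)]
eef_pos: [565.7, -20.1, 100.3]
ft_force: [3.1, 24.6, 7.1]
eef_pos: [565.7, -20.3, 100.5]
ft_force: [3.8, 37.9, 10.0]
```

```bash
python3 -m crank '[[3,0,0,0,2],[10,0,0,0,2],[20,0,0,0,2],[30,0,-30,0,2],[30,0,-70,0,2],[60,-40,-100,0,2],[90,-80,-110,0,2],[120,-110,-110,0,2],[120,-110,-110,0,2],[120,-110,-110,0,2]]'
python3 - <<'E'
from h import *
from cell import env
c=edge(); s=env.read_camera("scene"); np.savez("pics/top8.npz",**c); np.savez("pics/scene8.npz",**s)
cv2.imwrite("pics/m8.png",np.vstack([cv2.resize(c["img"][176:251,240:365],(500,300),interpolation=cv2.INTER_CUBIC),cv2.resize(s["img"][200:275,225:350],(500,300),interpolation=cv2.INTER_CUBIC)]))
o=np.array([589,-102.5,90]); a=np.radians(-1.15); X=np.array([np.cos(a)*.866,np.sin(a)*.866,.5]);Y=np.array([-np.sin(a),np.cos(a),0]);Z=np.cross(X,Y)
for y in(-105,75): print(y,[proj(c,o+X*x+Y*y+Z*10).round(1).tolist() for x in(-60,50)])
E
```

```text
t: 22.48
eef_pos: [454.0, 99.3, 210.5]
tcp_rot: [-3.142, 0.0, 1.555]
ft_force: [1.0, -0.3, 1.2]
opening: 0.022
grip_force: 0.0
near [(274, 236), (278, 237), (282, 237), (286, 237), (290, 237), (294, 237), (298, 237), (302, 237), (306, 237), (310, 238), (314, 238)] right [(200, 344), (208, 343), (216, 343), (224, 326), (232, 323)]
-105 [[342.9, 239.5], [346.3, 200.5]]
75 [[272.0, 237.4], [272.5, 198.3]]
```

View pics/m8.png

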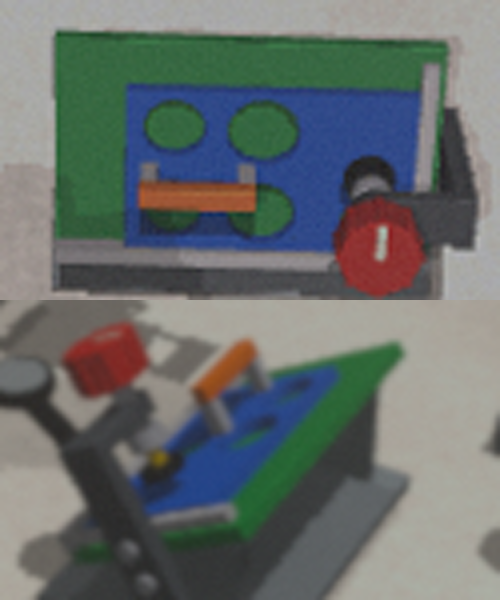

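The gauge lies flat under the pad. No green strip shows between it and the ledge (crop row ~247) or the fence (crop column ~420). I'll check the ledge seam numerically and measure the knob.

Run:
```python
from h import *
c=np.load("pics/top8.npz");im=c["img"].astype(int)
for u0,u1 in((256,266),(276,284),(296,304),(308,316)):
    print(u0,[im[v,u0:u1].mean(0).round().astype(int).tolist() for v in range(233,242)])
s=np.load("pics/scene8.npz")
# knob: top face centre = pointer region; use red blob & triangulate top-face rim via pointer line
for n,cc,roi in(("top",c,(310,215,360,260)),("scene",s,(230,195,275,230))):
    k=blob(mask(cc,"red"),roi); r=cv2.minAreaRect(k); (x,y),rad=cv2.minEnclosingCircle(k); m=cv2.moments(k); print(n,"centroid",(round(m["m10"]/m["m00"],1),round(m["m01"]/m["m00"],1)),"bb",cv2.boundingRect(k))
    x,y,w,h=cv2.boundingRect(k); sub=cc["img"][y:y+h,x:x+w]; hsv=cv2.cvtColor(sub,cv2.COLOR_BGR2HSV)
    wm=cv2.inRange(hsv,(0,0,120),(180,90,255)); inner=np.zeros_like(wm); inner[4:-4,4:-4]=wm[4:-4,4:-4]; p=np.argwhere(inner); print("white",(p.mean(0)[::-1]+[x,y]).round(1) if len(p) else None,len(p))
o=np.array([589,-102.5,90]); a=np.radians(-1.15); X=np.array([np.cos(a)*.866,np.sin(a)*.866,.5]);Y=np.array([-np.sin(a),np.cos(a),0]);Z=np.cross(X,Y)
for h in(0,4,8):
    for cc in(c,s):
        pts=np.array([proj(cc,o+X*2+Y*-75+Z*(76+h+34+dz)+26*(X*np.cos(t)+Y*np.sin(t))) for dz in(-20,10) for t in np.arange(0,6.28,.1)]); print(h,"pred bb",pts.min(0).round(1),pts.max(0).round(1))
print(tri(c,(334.4,237.6),s,(251.5,215.0)))
```

```text
256 [[57, 90, 49], [58, 90, 50], [73, 93, 70], [110, 105, 112], [105, 103, 107], [110, 108, 112], [117, 115, 119], [119, 116, 120], [110, 108, 112]]
276 [[61, 45, 36], [83, 49, 39], [119, 64, 44], [120, 64, 43], [115, 71, 57], [109, 102, 102], [117, 116, 120], [120, 118, 123], [117, 115, 119]]
296 [[64, 60, 39], [81, 56, 39], [120, 64, 44], [133, 70, 45], [135, 73, 48], [123, 90, 82], [123, 124, 130], [142, 139, 145], [141, 139, 144]]
308 [[109, 74, 47], [122, 68, 45], [128, 69, 46], [136, 71, 46], [136, 70, 43], [130, 82, 70], [120, 122, 128], [139, 137, 142], [143, 140, 145]]
top centroid (334.0, 237.7) bb (324, 226, 22, 24)
white [335.  236.2] 24
scene centroid (251.5, 215.0) bb (242, 207, 19, 16)
white None 0
0 pred bb [323.8 223.6] [347.2 249.6]
0 pred bb [239.  205.5] [262.7 226.1]
4 pred bb [323.9 224.4] [347.4 250.5]
4 pred bb [238.3 204.2] [262.  224.8]
8 pred bb [324.  225.2] [347.6 251.4]
8 pred bb [237.6 202.8] [261.3 223.4]
(array([ 535.34293397, -173.59622407,  182.08322543]), np.float64(1.6992464122337738))
```

No green bump shows at the seam, but the plate's leaning edge could hide a gap of 1–2 mm. I'll nudge it gently downhill on the handle post to be sure.

Run:
```python
from h import *
rel([(520,0,210,88.85),(571,-95,180,88.85),(571,-95,101,88.85)],now())
```

```text
to [520.    0.  210.   88.8] -> [-96.5  64.5   0.1] yaw 0.2
to [571.  -95.  180.   88.8] -> [-94.   52.9  30. ] yaw -0.0
to [571.  -95.  101.   88.8] -> [ 0.  0. 79.] yaw -0.0
```

```bash
python3 -m crank '[[-35,22,0,0,36],[-70,44,0,0,36],[-96,64,0,0,36],[-130,80,10,0,36],[-165,100,30,0,36],[-190,114,30,0,36],[-190,114,30,0,36],[-190,114,30,0,36]]'
python3 -m crank '[[0,0,25,0,36],[0,0,50,0,36],[0,0,70,0,36],[0,0,79,0,36],[0,0,79,0,36],[0,0,79,0,36]]'
python3 -m crank '[[0,-2,1,0,36],[0,-4,2,0,36],[0,-4,2,0,36]]' | sed -n '2p;4p'
python3 -m crank '[[0,-1,0.5,0,36],[0,-2,1,0,36],[0,-2,1,0,36]]' | sed -n '2p;4p'
```

```text
t: 23.25
eef_pos: [568.3, -97.3, 178.2]
tcp_rot: [-3.14, -0.0, 1.55]
ft_force: [0.2, 0.7, -0.3]
opening: 0.375
grip_force: 0.0
t: 23.75
eef_pos: [568.1, -94.7, 101.2]
tcp_rot: [-3.142, 0.0, 1.553]
ft_force: [-0.4, -0.4, 1.3]
opening: 0.379
grip_force: 0.0
eef_pos: [563.7, -94.9, 99.5]
ft_force: [0.2, -0.0, -0.8]
eef_pos: [561.7, -94.9, 97.9]
ft_force: [-0.3, 0.6, -0.0]
```

```bash
for i in 1; do python3 -m crank '[[0,-0.7,0.3,0,36],[0,-1.5,0.7,0,36],[0,-1.5,0.7,0,36]]' | sed -n '2p;4p'; done
python3 -c "
from h import *
edge()"
python3 -m crank '[[0,-0.7,0.3,0,36],[0,-1.5,0.7,0,36],[0,-1.5,0.7,0,36]]' | sed -n '2p;4p'
python3 -c "
from h import *
edge()"
```

```text
eef_pos: [560.7, -94.9, 97.2]
ft_force: [2.1, 0.3, 1.4]
near [(274, 201), (306, 200), (310, 201)] right [(200, 344), (208, 343), (216, 343)]
eef_pos: [560.3, -94.9, 97.0]
ft_force: [6.5, 2.3, 4.0]
near [(274, 202), (306, 200), (310, 201)] right [(200, 344), (208, 343), (216, 343)]
```

Resistance is now stiff, so the gauge is on the ledge. I'll retract and bring the wrist camera to a low oblique viewpoint to measure the pad.

```bash
python3 -m crank '[[0,5,-2,0,36],[0,6,-30,0,36],[0,6,-60,0,36],[0,6,-85,0,36],[0,-30,-85,0,36],[0,-65,-85,0,36],[0,-100,-85,0,20],[0,-100,-50,0,5],[0,-100,-20,0,5],[0,-100,0,0,5]]'
python3 -m crank '[[0,0,0,0,36],[0,0,0,0,36],[0,0,0,0,36],[0,0,0,0,36]]'
python3 - <<'E'
from h import *
from cell import env
edge()
c=env.read_camera("wrist"); np.savez("pics/w9.npz",**c)
o=np.array([589,-102.5,90]); a=np.radians(-1.15); X=np.array([np.cos(a)*.866,np.sin(a)*.866,.5]);Y=np.array([-np.sin(a),np.cos(a),0]);Z=np.cross(X,Y)
for h in(20,24,28,42,50): print(h,proj(c,o+X*2-Y*75+Z*h).round(1), proj(c,o+X*2-Y*75+Z*h+16*Y).round(1))
u,v=proj(c,o+X*2-Y*75+Z*35).astype(int); u0=np.clip(u-70,0,420);v0=np.clip(v-50,0,320); print(u0,v0)
cv2.imwrite("pics/z9.png",cv2.resize(c["img"][v0:v0+100,u0:u0+140],(784,560),interpolation=cv2.INTER_CUBIC))
E
```

```text
t: 25.68
eef_pos: [457.6, -92.9, 94.9]
tcp_rot: [-3.14, -0.0, 1.553]
ft_force: [-0.7, 0.3, 0.3]
opening: 0.155
grip_force: 0.0
t: 26.02
eef_pos: [459.5, -93.2, 97.5]
tcp_rot: [3.14, 0.001, 1.553]
ft_force: [0.9, -1.0, 0.5]
opening: 0.354
grip_force: 0.0
near [(274, 237), (278, 237), (282, 237), (286, 220), (290, 229), (294, 230), (298, 220), (302, 216), (306, 221), (310, 223), (314, 231)] right [(200, 344), (208, 343), (216, 343), (224, 326), (232, 323)]
20 [478.1 375.9] [482.5 354.9]
24 [478.  380.2] [482.4 358.9]
28 [477.8 384.6] [482.3 363.1]
42 [477.2 401.3] [482.  378.9]
50 [476.8 411.7] [481.8 388.8]
407 320
```

View pics/z9.png

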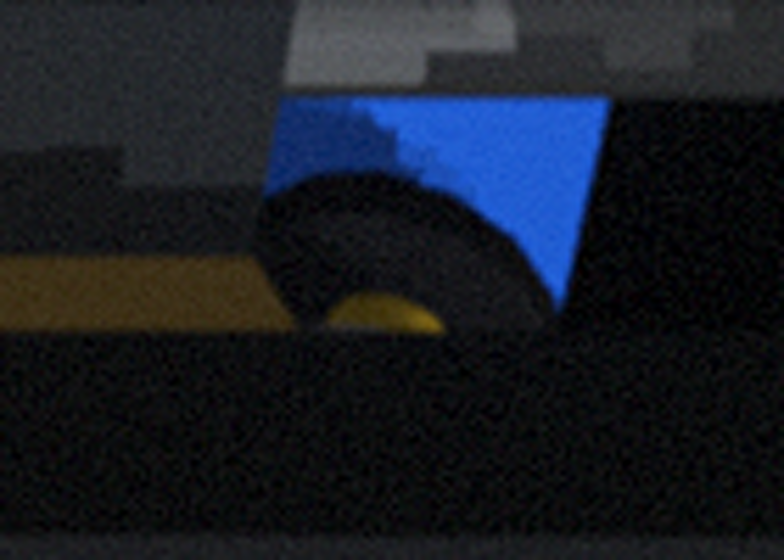

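The crop shows the black pad with its yellow stem, mostly hidden by the gripper. My ten views are used up, so everything from here is numeric. An uphill viewpoint should show the stem side-on.

```bash
python3 -m crank '[[0,0,-40,0,10],[0,0,-80,0,10],[0,0,-120,0,10],[0,0,-160,0,10],[0,0,-180,0,10],[0,0,-180,0,10]]' |tail -5|head -1
python3 -m crank '[[-14,40,0,0,10],[-28,80,0,0,10],[-42,120,0,0,10],[-56,160,0,0,10],[-70,200,0,0,10],[-85,240,0,0,10],[-88,246,0,0,10],[-88,246,0,0,10]]' | sed -n 2p
python3 -m crank '[[0,0,40,0,10],[0,0,80,0,10],[0,0,120,0,10],[0,0,160,0,10],[0,0,180,0,10],[0,0,180,0,10],[0,0,180,0,10]]'
cat >> h.py <<'E'
o=np.array([589,-102.5,90]); _a=np.radians(-1.15); X=np.array([np.cos(_a)*.866,np.sin(_a)*.866,.5]);Y=np.array([-np.sin(_a),np.cos(_a),0]);Z=np.cross(X,Y)
E
python3 - <<'E'
from h import *
from cell import env
print(now())
c=env.read_camera("wrist"); np.savez("pics/w10.npz",**c)
for h in(10,22,27,41): print(h,proj(c,o+X*2-Y*75+Z*h).round(1))
u,v=proj(c,o+X*2-Y*75+Z*25).astype(int)
hsv=cv2.cvtColor(c["img"],cv2.COLOR_BGR2HSV); m=cv2.inRange(hsv,(20,120,60),(35,255,255)); n,l,st,ce=cv2.connectedComponentsWithStats(m)
print([(st[i].tolist(),ce[i].round(1).tolist()) for i in range(1,n) if st[i][4]>15])
print("hue map rows/cols (B blue,G green,Y yellow,R red,k dark,. other)")
for r in range(v-60,v+50,4):
    print(r,"".join("k" if p[2]<55 else "." if p[1]<70 else "Y" if 18<p[0]<36 else "G" if 50<p[0]<85 else "B" if 100<p[0]<128 else "R" if p[0]<8 or p[0]>170 else "?" for p in hsv[r,max(0,u-80):u+80:3]) if 0<=r<420 else "")
print(u,v)
E
```

```text
eef_pos: [460.2, -93.4, 281.5]
eef_pos: [704.8, -186.4, 273.6]
t: 27.87
eef_pos: [702.5, -185.0, 96.5]
tcp_rot: [-3.14, -0.0, 1.553]
ft_force: [0.4, 0.3, 0.1]
opening: 0.102
grip_force: 0.0
[np.float64(702.5110684756896), np.float64(-185.0179259082737), np.float64(96.48483413536307), np.float64(88.98951131786468)]
10 [ 81.2 243. ]
22 [ 59.4 250.5]
27 [ 49.6 253.8]
41 [ 19.5 264. ]
[([14, 238, 32, 28, 611], [30.6, 251.0]), ([307, 319, 4, 15, 28], [308.9, 326.4]), ([259, 322, 4, 13, 23], [260.0, 328.0]), ([259, 337, 5, 7, 16], [260.9, 339.9]), ([306, 337, 5, 12, 32], [308.2, 343.3])]
hue map rows/cols (B blue,G green,Y yellow,R red,k dark,. other)
192 .......BBBBBBBBBBBBBBBBBBBBBBBBBBBBBBBBBBBBBB
196 .......BBBBBBBBBBBBBBBBBBBBBBBBBBBBBBBBBBBBBB
200 .......BBBBBBBBBBBBBBBBBBBBBBBBBBBBBBBBBBBBBB
204 ........BBBBBBBBBBBBBBBBBBBBBBBBBBBBBBBBBBBBB
208 ........BBBBBBBBBBBBBBBBBBBBBBBBBBBBBBBBBBBBB
212 ........BBBBBBBBGBBBBBBBBBBBBBBBBBBBBBBBBBBBB
216 .........BBBBBkkk?BBBBBBBBBBBBBBBBBBBBBBBBBBB
220 .........BkkkkkkkkkBBBBBBBBBBBBBBBBBBBBBBBBBB
224 .........kkkkkkkkkkkBBBBBBBBBBBBBBBBBBBBBB
[... 260 characters left out ...]
...YYYYYYYYYYkkkkkkkkkBBBBBBBBBBBBBBBBBBBBB
252 ......YYYYYYYYYYkkkkkkkkBBBBBBBBBBBBBBBBBBBBB
256 .......YYYYYYYYYkkkkkkkkBBBBBBBBBBBBBBBBBBBBB
260 .......YYYYYYYkkkkkkkkkkBBBBBBBBBBBBBBBBBBBBB
264 .......YYY..kkkkkkkkkkkkBBBBBBBBBBBBBBBBBBBBB
268 .............kkkkkkkkkkBBBBBBBBBBBBBBBBBBBBBB
272 ..............kkkkkk.BBBBBBBBBBBBBBBBBBBBBBBB
276 ...kkkkkkkkkk............BBBBBBBBBBBBBBBBBBBB
280 .kkkkkkkkkkkkk..............BBBBBBBBBBBBBBBBB
284 kkkkkkkkkkkkkk.................BBBBBBBBBBBBBB
288 kkkkkkkkkkkkkk....................BBBBBBBBBBB
292 kkkkkkkkkkkkkkk......................BBBBBBBB
296 kkkkkkkkkkkkkkk..............kk.........BBBBB
300 kkkkkkkkkkkkkkk...........kkkkkkkk..........B
53 252
```

Run:
```python
from h import *
rel([(702.5,-185,276,89),(533.5,-175,276,35),(533.5,-175,165,35)],now())
c=np.load("pics/w10.npz")
for x in(0,2,4): print(x,[proj(c,o+X*(x+16)-Y*75+Z*h).round(1).tolist() for h in(10,18,20,22,24,27)])
```

```text
to [ 702.5 -185.   276.    89. ] -> [   0.3   -1.  -177.9] yaw -0.0
to [ 533.5 -175.   276.    35. ] -> [   7.  -169.1    0. ] yaw 54.0
to [ 533.5 -175.   165.    35. ] -> [  0.   0. 111.] yaw -0.0
0 [[95.7, 248.0], [81.4, 253.3], [77.7, 254.6], [73.9, 256.0], [70.0, 257.4], [64.0, 259.6]]
2 [[97.9, 248.8], [83.6, 254.1], [79.8, 255.4], [76.0, 256.9], [72.1, 258.3], [66.2, 260.5]]
4 [[100.1, 249.5], [85.8, 254.9], [82.0, 256.3], [78.2, 257.7], [74.3, 259.1], [68.4, 261.4]]
```

```bash
python3 -m crank '[[0,0,-40,0,75],[0,0,-80,0,75],[0,0,-120,0,75],[0,0,-160,0,75],[0,0,-180,0,75],[0,0,-180,0,75]]' |sed -n 2p
python3 -m crank '[[0,-35,0,7,75],[0,-70,0,14,75],[0,-110,0,21,75],[5,-150,0,28,75],[7,-169,0,35,75],[7,-169,0,42,75],[7,-169,0,49,75],[7,-169,0,54,75],[7,-169,0,54,75]]' | sed -n 2,3p
python3 -m crank '[[0,0,40,0,75],[0,0,70,0,75],[0,0,90,0,75],[0,0,100,0,75],[0,0,105,0,75],[0,0,111,0,75],[0,0,111,0,75]]'
```

```text
eef_pos: [704.5, -185.7, 285.9]
eef_pos: [534.1, -175.3, 277.9]
tcp_rot: [3.139, -0.001, 0.607]
t: 29.75
eef_pos: [534.6, -175.5, 165.5]
tcp_rot: [3.141, -0.0, 0.611]
ft_force: [-0.4, -0.6, 0.5]
opening: 0.79
grip_force: 0.0
```

```bash
python3 -m crank '[[0,0,0,0,40],[0,0,0,0,40],[0,0,0,0,40],[0,0,0,0,40],[0,0,0,0,40],[0,0,0,0,40],[0,0,0,0,40]]'
python3 -m crank '[[0,0,0,5,40],[0,0,0,10,40],[0,0,0,15,40],[0,0,0,20,40],[0,0,0,20,40]]'
python3 - <<'E'
from cell import env
print(env.state()["moment"])
E
```

```text
t: 30.33
eef_pos: [533.0, -173.4, 165.6]
tcp_rot: [-3.137, 0.0, 0.61]
ft_force: [-6.6, 11.8, 7.1]
opening: 0.543
grip_force: 28.5
t: 30.75
eef_pos: [532.8, -172.4, 165.4]
tcp_rot: [-3.136, 0.002, 0.256]
ft_force: [-6.8, 19.0, 4.2]
opening: 0.514
grip_force: 30.2
[ 2.9379021   0.93292217 -0.35686585]
```

```bash
python3 -m crank '[[0.7,-2.9,0,0,40],[0.7,-2.9,0,5,40],[0.7,-2.9,0,10,40],[0.7,-2.9,0,17,40],[0.7,-2.9,0,24,40],[0.7,-2.9,0,31,40],[0.7,-2.9,0,38,40],[0.7,-2.9,0,45,40],[0.7,-2.9,0,50,40],[0.7,-2.9,0,50,40]]'
python3 - <<'E'
from cell import env
print(env.state()["moment"])
E
```

```text
t: 31.58
eef_pos: [533.7, -171.8, 166.1]
tcp_rot: [-3.141, 0.001, -0.616]
ft_force: [-7.0, 1.8, 7.9]
opening: 0.529
grip_force: 32.7
[1.50642048 0.51620148 0.44045988]
```

```bash
python3 -m crank '[[0,0,0,0,72],[0,0,0,0,72],[0,0,0,0,72],[0,0,0,-5,72],[0,0,0,-12,72],[0,0,0,-19,72],[0,0,0,-26,72],[0,0,0,-33,72],[0,0,0,-40,72]]' | sed -n 3p
python3 -m crank '[[0,0,0,-7,72],[0,0,0,-14,72],[0,0,0,-21,72],[0,0,0,-28,72],[0,0,0,-30,72],[0,0,0,-30,40],[0,0,0,-30,40],[0,0,0,-30,40],[0,0,0,-30,40],[0,0,0,-30,40]]' | sed -n 2,6p
python3 -m crank '[[0,0,0,6,40],[0,0,0,13,40],[0,0,0,20,40],[0,0,0,27,40],[0,0,0,34,40],[0,0,0,41,40],[0,0,0,48,40],[0,0,0,55,40],[0,0,0,62,40],[0,0,0,70,40]]'| sed -n 2,6p
```

```text
tcp_rot: [3.141, -0.0, 0.093]
eef_pos: [534.3, -172.4, 165.2]
tcp_rot: [-3.141, 0.0, 0.61]
ft_force: [0.1, 0.8, -1.5]
opening: 0.542
grip_force: 28.3
eef_pos: [534.1, -172.1, 165.9]
tcp_rot: [-3.141, 0.0, -0.602]
ft_force: [-6.6, 1.6, 13.0]
opening: 0.53
grip_force: 33.2
```

```bash
python3 -m crank '[[0,0,0,0,72],[0,0,0,0,72],[0,0,0,0,72],[0,0,0,-5,72],[0,0,0,-12,72],[0,0,0,-19,72],[0,0,0,-26,72],[0,0,0,-33,72],[0,0,0,-40,72]]' | sed -n 3p
python3 -m crank '[[0,0,0,-7,72],[0,0,0,-14,72],[0,0,0,-21,72],[0,0,0,-28,72],[0,0,0,-30,72],[0,0,0,-30,40],[0,0,0,-30,40],[0,0,0,-30,40],[0,0,0,-30,40],[0,0,0,-30,40]]' | sed -n 2,6p
python3 -m crank '[[0,0,0,6,40],[0,0,0,13,40],[0,0,0,20,40],[0,0,0,27,40],[0,0,0,34,40],[0,0,0,41,40],[0,0,0,48,40],[0,0,0,55,40],[0,0,0,62,40],[0,0,0,70,40]]'| sed -n 2,6p
python3 -m crank '[[0,0,0,0,72],[0,0,0,0,72],[0,0,0,0,72],[0,0,0,0,72],[0,0,-40,0,72],[0,0,-80,0,72],[0,0,-110,0,72],[0,0,-110,0,72]]'| sed -n 1,3p
python3 - <<'E'
from h import *
rel([(703,-185,276,89),(703,-185,96.5,89)],now())
E
```

```text
tcp_rot: [3.142, 0.0, 0.108]
eef_pos: [534.3, -172.4, 165.2]
tcp_rot: [-3.142, 0.0, 0.624]
ft_force: [0.2, -0.0, -1.3]
opening: 0.542
grip_force: 28.2
eef_pos: [534.1, -172.2, 165.9]
tcp_rot: [-3.141, 0.0, -0.587]
ft_force: [-3.7, 1.6, 6.7]
opening: 0.529
grip_force: 32.7
t: 37.08
eef_pos: [536.1, -173.2, 281.2]
tcp_rot: [-3.14, -0.009, -0.581]
to [ 703. -185.  276.   89.] -> [146.  -81.8   5.2] yaw -122.3
to [ 703.  -185.    96.5   89. ] -> [  0.    0.  179.5] yaw -0.0
```

```bash
python3 -m crank '[[36,-20,0,-7,40],[73,-40,0,-14,40],[110,-61,0,-21,40],[146,-82,5,-28,40],[146,-82,5,-35,40],[146,-82,5,-42,40],[146,-82,5,-49,40],[146,-82,5,-56,40],[146,-82,5,-61,40],[146,-82,5,-61,40]]'| sed -n 2,3p
python3 -m crank '[[0,0,40,-7,20],[0,0,80,-14,10],[0,0,120,-21,10],[0,0,160,-28,10],[0,0,180,-35,10],[0,0,180,-42,10],[0,0,180,-49,10],[0,0,180,-56,10],[0,0,180,-61.3,10],[0,0,180,-61.3,10]]'| sed -n 1,3p
cat > look.py <<'E'
from h import *
from cell import env
import sys
c=env.read_camera("wrist"); np.savez(sys.argv[1],**c); print(now())
hsv=cv2.cvtColor(c["img"],cv2.COLOR_BGR2HSV); m=cv2.inRange(hsv,(20,120,60),(35,255,255)); m[:,140:]=0
n,l,st,ce=cv2.connectedComponentsWithStats(m); print([(st[i].tolist(),ce[i].round(1).tolist()) for i in range(1,n) if st[i][4]>15])
for r in range(200,290,4):
    print(r,"".join("k" if p[2]<55 else "." if p[1]<70 else "Y" if 18<p[0]<36 else "G" if 50<p[0]<85 else "B" if 100<p[0]<128 else "R" if p[0]<8 or p[0]>170 else "?" for p in hsv[r,0:150:2]))
print([(h,proj(c,o+X*2-Y*75+Z*h).round(1).tolist()) for h in(10,15,20,29)])
t=env.read_camera("top")["img"][222:254,320:350]; h=cv2.cvtColor(t,cv2.COLOR_BGR2HSV)
for r in h[::1]: print("".join("#" if p[1]<110 and p[2]>110 else "R" if (p[0]<8 or p[0]>170) and p[1]>=110 else "." for p in r))
E
python3 look.py pics/w11.npz
```

```text
eef_pos: [701.3, -184.1, 269.3]
tcp_rot: [-3.141, 0.001, 0.487]
t: 38.75
eef_pos: [701.2, -184.2, 89.7]
tcp_rot: [-3.141, -0.0, 1.554]
[np.float64(701.2344635614355), np.float64(-184.14689661250952), np.float64(89.85767644725398), np.float64(88.73023426045621)]
[([35, 237, 30, 26, 505], [50.6, 248.9])]
200 ........BBBBBBBBBBBBBBBBBBBBBBBBBBBBBBBBBBBBBBBBBBBBBBBBBBBBBBBBBBBBBBBGGGG
204 ........BBBBBBBBBBBBBBBBBBBBBBBBBBBBBBBBBBBBBBBBBBBBBBBBBBBBBBBBBBBBBBB?GGG
208 .........BBBBBBBBBBBBBBBBBBBBBBBBBBBBBBBBBBBBBBBBBBBBBBBBBBBBBBBBBBBBBBBGGG
212 .........BBBBBBBBBBBBBBBBBBBBBBBBBBBBBBBBBBBBBBBBBBBBBBBBBBBBBBBBBBBBBBBGGG
216 .........BBBBBBBBBBBBGBBBBBBBkkkkkkBBBBBBBBBBBBBBBBBBBBBBBBBBBBBBBBBBBBBGGG
220 ..........BBBBBBBBBBBGGBkkkkkkkkkkkkkkBBBBBBBBBBBBBBBBBBBBBBBBBBBBBBBBBB?GG
224 ..........BBBBBBBBBBBBkkkkkkkkkkkkkkkkkkBBBBBBBBBBBBBBBBBBBBBBBBBBBBBBBBBGG
228 ...........BBBBBBBBBBBkkkkkkkkkkkkkkkkkkkBBBBBBBBBBBBBBBBBBBBBBBBBBBBBBBBGG
232 ...........BBBBBBBBBBkkkkkkkkkkkkkkkkkkkkkBBBBBBBBBBBBBBBBBBBBBBBBBBBBBBBGG
236 ...............BBBBBBBkkkkkkkkkkkkkkkkkkkkkBBBBBBBBBBBBBBBBBBBBBBBBBBBBB
[... 1420 characters left out ...]
..................
..............................
..............................
..............................
..............................
..............................
..............................
..............................
..............................
..............................
..............................
..............................
..............................
..............................
..............................
..............................
..............................
..............................
..............................
..............................
..............................
..............................
..............................
```

```bash
cat > sub.py <<'E'
from h import *
import sys
from scipy.optimize import brentq
def ana(f):
    c=np.load(f) ; im=cv2.cvtColor(c["img"],cv2.COLOR_BGR2HSV).astype(float); bgr=c["img"].astype(float)
    ax=lambda h,dx=0:proj(c,o+X*(2+dx)-Y*75+Z*h)
    rr=range(245,254); L=[];R=[];P=[]
    for r in rr:
        ye=(bgr[r,:,2]+bgr[r,:,1])/2-bgr[r,:,0]; k=np.argmax(ye[:120]); mx=np.sort(ye[:120])[-6:].mean(); t=mx/2
        i=k
        while i>0 and ye[i]>t: i-=1
        L.append(i+(t-ye[i])/(ye[i+1]-ye[i])); i=k
        while ye[i]>t: i+=1
        R.append(i-1+(ye[i-1]-t)/(ye[i-1]-ye[i]))
        b=bgr[r,:,0]; i=int(R[-1])+8; t=(b[i]+b[i+50])/2
        while b[i]<t: i+=1
        P.append(i-1+(t-b[i-1])/(b[i]-b[i-1]))
    L,R,P=map(np.median,(L,R,P))
    inv=lambda u,dx:brentq(lambda h:ax(h,dx)[0]-u,0,60)
    print(f,"px",L.round(1),R.round(1),P.round(1),"h collar",round(inv(L,5),2),"stem base",round(inv(R,5),2),"pad rim",round(inv(P,16),2),"stem",round(inv(L,5)-inv(R,5),2))
for f in sys.argv[1:]: ana(f)
E
python3 sub.py pics/w10.npz pics/w11.npz
python3 - <<'E'
from h import *
rel([(701.5,-184.5,276,35),(534,-172.5,276,35),(534,-172.5,165.5,35)],now())
E
```

```text
pics/w10.npz px 24.4 44.7 71.0 h collar 41.05 stem base 31.84 pad rim 24.58 stem 9.21
pics/w11.npz px 37.8 63.9 89.4 h collar 32.09 stem base 19.57 pad rim 12.47 stem 12.52
to [ 701.5 -184.5  276.    35. ] -> [  -0.3    0.2 -186. ] yaw 53.7
to [ 534.  -172.5  276.    35. ] -> [-130.3 -105.9    0. ] yaw -0.0
to [ 534.  -172.5  165.5   35. ] -> [  0.    0.  110.5] yaw -0.0
```

```bash
python3 -m crank '[[0,0,-40,7,40],[0,0,-80,14,60],[0,0,-120,21,72],[0,0,-160,28,72],[0,0,-186,35,72],[0,0,-186,42,72],[0,0,-186,49,72],[0,0,-186,53.7,72],[0,0,-186,53.7,72]]' |sed -n 2,3p
python3 -m crank '[[-32,-26,0,0,72],[-64,-52,0,0,72],[-97,-79,0,0,72],[-130,-106,0,0,72],[-130,-106,0,0,72],[-130,-106,0,0,72]]' | sed -n 2,3p
python3 -m crank '[[0,0,40,0,72],[0,0,80,0,72],[0,0,100,0,72],[0,0,110,0,72],[0,0,110,0,72]]' | sed -n 2,3p
python3 -m crank '[[0,0,0,0,40],[0,0,0,0,40],[0,0,0,0,40],[0,0,0,0,40],[0,0,0,0,40],[0,0,0,0,40],[0,0,0,0,40]]' | sed -n 2,6p
```

```text
eef_pos: [701.3, -184.1, 276.4]
tcp_rot: [3.141, -0.0, 0.608]
eef_pos: [532.7, -172.6, 277.3]
tcp_rot: [3.141, -0.001, 0.615]
eef_pos: [534.4, -172.5, 164.3]
tcp_rot: [-3.139, 0.002, 0.616]
eef_pos: [534.2, -172.1, 167.5]
tcp_rot: [3.141, -0.001, 0.615]
ft_force: [-1.9, 4.3, 6.3]
opening: 0.533
grip_force: 28.9
```

```bash
python3 -m crank '[[0,0,0,6,40],[0,0,0,13,40],[0,0,0,20,40],[0,0,0,27,40],[0,0,0,34,40],[0,0,0,41,40],[0,0,0,48,40],[0,0,0,55,40],[0,0,0,62,40],[0,0,0,70,40]]'| sed -n 2,6p
python3 -m crank '[[0,0,0,0,72],[0,0,0,0,72],[0,0,0,0,72],[0,0,0,-5,72],[0,0,0,-12,72],[0,0,0,-19,72],[0,0,0,-26,72],[0,0,0,-33,72],[0,0,0,-40,72]]' | sed -n 3p
python3 -m crank '[[0,0,0,-7,72],[0,0,0,-14,72],[0,0,0,-21,72],[0,0,0,-28,72],[0,0,0,-30,72],[0,0,0,-30,40],[0,0,0,-30,40],[0,0,0,-30,40],[0,0,0,-30,40],[0,0,0,-30,40]]' | sed -n 2,6p
python3 -m crank '[[0,0,0,6,40],[0,0,0,13,40],[0,0,0,20,40],[0,0,0,27,40],[0,0,0,34,40],[0,0,0,41,40],[0,0,0,45,40],[0,0,0,45,40]]'| sed -n 2,6p
python3 -m crank '[[0,0,0,0,72],[0,0,0,0,72],[0,0,0,0,72],[0,0,0,0,72],[0,0,-40,0,72],[0,0,-80,0,72],[0,0,-110,0,72],[0,0,-110,0,72]]'| sed -n 1,3p
python3 - <<'E'
from h import *
rel([(703,-185,276,89),(703,-185,96.5,89)],now())
E
```

```text
eef_pos: [534.2, -172.5, 167.6]
tcp_rot: [-3.141, -0.001, -0.597]
ft_force: [-7.4, 3.1, 11.8]
opening: 0.524
grip_force: 32.9
tcp_rot: [3.141, -0.0, 0.114]
eef_pos: [533.9, -172.5, 166.3]
tcp_rot: [-3.141, 0.0, 0.629]
ft_force: [0.2, 0.2, 0.2]
opening: 0.541
grip_force: 28.5
eef_pos: [534.0, -172.2, 166.3]
tcp_rot: [-3.141, 0.0, -0.158]
ft_force: [0.0, 1.9, 0.3]
opening: 0.5
grip_force: 30.4
t: 44.85
eef_pos: [535.8, -173.5, 282.4]
tcp_rot: [3.139, -0.009, -0.155]
to [ 703. -185.  276.   89.] -> [167.  -14.5   6.4] yaw -97.9
to [ 703.  -185.    96.5   89. ] -> [  0.    0.  179.5] yaw -0.0
```

```bash
python3 -m crank '[[40,-4,0,-7,40],[80,-8,0,-14,40],[120,-11,0,-21,40],[160,-14,5,-28,40],[167,-15,5,-35,40],[167,-15,5,-42,40],[167,-15,5,-49,40],[167,-15,5,-56,40],[167,-15,5,-60,40]]'| sed -n 2,3p
python3 -m crank '[[0,0,40,-7,20],[0,0,80,-14,10],[0,0,120,-21,10],[0,0,160,-28,10],[0,0,180,-35,10],[0,0,180,-38,10],[0,0,180,-38,10]]'| sed -n 1,3p
python3 look.py pics/w12.npz | head -25; python3 sub.py pics/w12.npz
```

```text
eef_pos: [701.3, -183.8, 270.3]
tcp_rot: [-3.141, 0.001, 0.899]
t: 46.18
eef_pos: [700.5, -183.5, 88.8]
tcp_rot: [-3.138, -0.001, 1.558]
[np.float64(701.1878929150156), np.float64(-183.7488691173595), np.float64(90.39635650039263), np.float64(89.04065649095743)]
[([50, 237, 15, 22, 188], [58.2, 247.3])]
200 ........BBBBBBBBBBBBBBBBBBBBBBBBBBBBBBBBBBBBBBBBBBBBBBBBBBBBBBBBBBBBBBBBGGG
204 ........BBBBBBBBBBBBBBBBBBBBBBBBBBBBBBBBBBBBBBBBBBBBBBBBBBBBBBBBBBBBBBBBGGG
208 .........BBBBBBBBBBBBBBBBBBBBBBBBBBBBBBBBBBBBBBBBBBBBBBBBBBBBBBBBBBBBBBBGGG
212 .........BBBBBBBBBBBBBBBBBBBBBBBBBBBBBBBBBBBBBBBBBBBBBBBBBBBBBBBBBBBBBBBkGG
216 ..........BBBBBBBBBBBGBBBBBBBBkkkkkBBBBBBBBBBBBBBBBBBBBBBBBBBBBBBBBBBBBBBGG
220 ..........BBBBBBBBBBBBG?BkkkkkkkkkkkkkBBBBBBBBBBBBBBBBBBBBBBBBBBBBBBBBBBBGG
224 ...........BBBBBBBBBBBkkkkkkkkkkkkkkkkkkBBBBBBBBBBBBBBBBBBBBBBBBBBBBBBBBBGG
228 ...........BBBBBBBBBBBkkkkkkkkkkkkkkkkkkkBBBBBBBBBBBBBBBBBBBBBBBBBBBBBBBBkG
232 ......................kkkkkkkkkkkkkkkkkkkkBBBBBBBBBBBBBBBBBBBBBBBBBBBBBBBBG
236 ........................kkkkkkkkkkkkkkkkkkkkBBBBBBBBBBBBBBBBBBBBBBBBBBB
[... 430 characters left out ...]
........kkkkkkkkkkkkkkkkkBBBBBBBBBBBBBBBBBBBBBBBBBBBBB
264 .............................kkkkkkkkkkkkkkkkBBBBBBBBBBBBBBBBBBBBBBBBBBBBBB
268 .............................BkkkkkkkkkkkkkBBBBBBBBBBBBBBBBBBBBBBBBBBBBBBBB
272 ............................BBBBkkkkkkBBBBBBBBBBBBBBBBBBBBBBBBBBBBBBBBBBBBB
276 ....kkkkkkkkkkkkkkk........BBBBBBBBBBBBBBBBBBBBBBBBBBBBBBBBBBBBBBBBBBBBBBBB
280 .kkkkkkkkkkkkkkkkkkk...........BBBBBBBBBBBBBBBBBBBBBBBBBBBBBBBBBBBBBBBBBBBB
284 kkkkkkkkkkkkkkkkkkkkk...............BBBBBBBBBBBBBBBBBBBBBBBBBBBBBBBBBBBBBBB
288 kkkkkkkkkkkkkkkkkkkkk...................BBBBBBBBBBBBBBBBBBBBBBBBBBBBBBBBBBB
pics/w12.npz px 54.3 64.7 90.3 h collar 24.65 stem base 19.51 pad rim 12.34 stem 5.15
```

Run:
```python
from h import *
from scipy.optimize import brentq
for f in("w10","w11","w12"):
    c=np.load(f"pics/{f}.npz"); hsv=cv2.cvtColor(c["img"],cv2.COLOR_BGR2HSV)
    ax=lambda h,dx=0:proj(c,o+X*(2+dx)-Y*75+Z*h); inv=lambda u,dx:brentq(lambda h:ax(h,dx)[0]-u,0,60)
    out=[]
    for lo in((18,90,40),(18,110,50)):
        m=cv2.inRange(hsv,lo,(36,255,255)); m[:,130:]=0
        e=[np.nonzero(m[r])[0][[0,-1]] for r in range(242,256,1) if m[r].any()]
        L=np.mean([a for a,b in e])-.5;R=np.mean([b for a,b in e])+.5; out.append((round(L,1),round(R,1),round(inv(L,5),2),round(inv(R,5),2),round(inv(L,5)-inv(R,5),2)))
    print(f,out)
c=np.load("pics/w10.npz")["img"]; 
for r in(244,248,252): print(c[r,6:34:2].tolist())
```

```text
w10 [(np.float64(15.8), np.float64(44.8), 44.73, 31.77, 12.95), (np.float64(16.1), np.float64(44.6), 44.58, 31.88, 12.7)]
w11 [(np.float64(37.6), np.float64(63.8), 32.18, 19.65, 12.54), (np.float64(37.9), np.float64(63.7), 32.06, 19.69, 12.37)]
w12 [(np.float64(53.6), np.float64(64.4), 24.96, 19.64, 5.32), (np.float64(54.0), np.float64(64.2), 24.79, 19.75, 5.04)]
[[111, 109, 110], [113, 112, 112], [114, 111, 112], [142, 149, 156], [84, 103, 114], [47, 77, 91], [12, 51, 65], [13, 55, 69], [12, 56, 70], [20, 65, 77], [19, 64, 75], [28, 94, 113], [30, 106, 126], [27, 106, 130]]
[[123, 118, 119], [127, 122, 125], [126, 122, 124], [134, 125, 127], [80, 92, 100], [21, 63, 80], [21, 67, 78], [23, 67, 79], [18, 65, 80], [24, 69, 84], [27, 105, 131], [27, 119, 146], [33, 124, 149], [39, 131, 160]]
[[130, 125, 129], [130, 124, 129], [134, 127, 132], [133, 128, 128], [137, 131, 133], [81, 101, 108], [20, 71, 85], [22, 68, 89], [25, 75, 87], [22, 66, 79], [37, 126, 155], [30, 129, 157], [34, 136, 164], [33, 134, 160]]
```

Pad contact is confirmed: the pad stopped at the same height, and the stem is compressed by about 7.7 mm against the 9 mm wanted. I'll add roughly 13° more.

```bash
python3 - <<'E'
from h import *
rel([(701.2,-184,276,35),(534,-172.5,276,12)],[701.2,-184,89.5,89]); rel([(534,-172.5,276,12)],[701.2,-184,276,35])
E
python3 -m crank '[[0,0,-40,7,40],[0,0,-80,14,60],[0,0,-120,21,72],[0,0,-160,28,72],[0,0,-186,35,72],[0,0,-186,42,72],[0,0,-186,49,72],[0,0,-186,54,72],[0,0,-186,54,72]]' |sed -n 2,3p
```

```text
to [ 701.2 -184.   276.    35. ] -> [   0.     0.  -186.5] yaw 54.0
to [ 534.  -172.5  276.    12. ] -> [-130.4 -105.3    0. ] yaw 23.0
to [ 534.  -172.5  276.    12. ] -> [-130.4 -105.3    0. ] yaw 23.0
eef_pos: [701.4, -183.7, 278.7]
tcp_rot: [3.14, -0.001, 0.607]
```

```bash
python3 -m crank '[[-32,-26,0,6,72],[-64,-52,0,12,72],[-97,-79,0,18,72],[-130,-105,0,23,72],[-130,-105,0,23,72],[-130,-105,0,23,72]]' | sed -n 2,3p
python3 -m crank '[[0,0,40,0,72],[0,0,80,0,72],[0,0,100,0,72],[0,0,110,0,72],[0,0,110,0,72]]' | sed -n 2,3p
python3 -m crank '[[0,0,0,0,40],[0,0,0,0,40],[0,0,0,0,40],[0,0,0,0,40],[0,0,0,0,40],[0,0,0,0,40],[0,0,0,0,40]]' | sed -n 2,6p
python3 -m crank '[[0,0,0,5,40],[0,0,0,11,40],[0,0,0,17,40],[0,0,0,20,40],[0,0,0,20,40],[0,0,0,20,40]]'| sed -n 2,6p
python3 -m crank '[[0,0,0,0,72],[0,0,0,0,72],[0,0,0,0,72],[0,0,0,0,72],[0,0,-40,0,72],[0,0,-80,0,72],[0,0,-110,0,72],[0,0,-110,0,72]]'| sed -n 1,3p
python3 - <<'E'
from h import *
rel([(703,-185,276,89)],now())
E
```

```text
eef_pos: [533.4, -172.6, 279.0]
tcp_rot: [3.14, -0.002, 0.212]
eef_pos: [535.1, -172.5, 165.6]
tcp_rot: [-3.14, 0.002, 0.213]
eef_pos: [534.8, -171.6, 168.4]
tcp_rot: [-3.141, -0.001, 0.211]
ft_force: [0.1, 6.8, 4.9]
opening: 0.508
grip_force: 29.7
eef_pos: [535.2, -172.4, 168.3]
tcp_rot: [3.142, -0.002, -0.136]
ft_force: [0.7, 1.6, 7.0]
opening: 0.5
grip_force: 30.4
t: 49.7
eef_pos: [536.3, -173.3, 283.3]
tcp_rot: [3.139, -0.009, -0.138]
to [ 703. -185.  276.   89.] -> [166.8 -11.3   7.3] yaw -96.9
```

```bash
python3 -m crank '[[40,-4,0,-7,40],[80,-8,0,-14,40],[120,-11,0,-21,40],[160,-11,5,-28,40],[167,-11,5,-35,40],[167,-11,5,-42,40],[167,-11,5,-49,40],[167,-11,5,-56,40],[167,-11,5,-60,40]]'| sed -n 2,3p
python3 -m crank '[[0,0,40,-7,20],[0,0,80,-14,10],[0,0,120,-21,10],[0,0,160,-28,10],[0,0,180,-35,10],[0,0,180,-37,10],[0,0,180,-37,10]]'| sed -n 1,3p
python3 look.py pics/w13.npz | head -2; python3 sub.py pics/w12.npz pics/w13.npz
python3 - <<'E'
from h import *
from cell import env
edge()
c=env.read_camera("top"); t=np.load("pics/top0.npz")
d=cv2.absdiff(c["img"],t["img"]).max(2)>60
n,l,st,ce=cv2.connectedComponentsWithStats(d.astype(np.uint8)); print([s.tolist() for s in st[1:] if s[4]>25])
E
```

```text
eef_pos: [701.5, -184.6, 271.2]
tcp_rot: [-3.14, 0.001, 0.916]
t: 51.03
eef_pos: [700.6, -184.4, 89.7]
tcp_rot: [-3.138, -0.001, 1.557]
[np.float64(701.2937980528982), np.float64(-184.61365789026559), np.float64(91.2626908524579), np.float64(89.04060808944048)]
[([53, 236, 13, 20, 136], [60.1, 244.9])]
pics/w12.npz px 54.3 64.7 90.3 h collar 24.65 stem base 19.51 pad rim 12.34 stem 5.15
pics/w13.npz px 58.2 65.6 90.7 h collar 23.05 stem base 19.37 pad rim 12.4 stem 3.69
near [(274, 237), (278, 237), (282, 237), (286, 220), (290, 216), (294, 212), (298, 204)] right [(200, 301), (208, 296), (216, 290), (224, 273), (232, 277)]
[[121, 118, 266, 302, 27213], [349, 124, 41, 24, 538], [344, 193, 6, 29, 90], [271, 198, 30, 38, 513], [333, 232, 5, 9, 26], [281, 237, 41, 6, 129], [222, 345, 338, 75, 13315], [254, 396, 30, 10, 111], [228, 409, 7, 8, 27], [211, 412, 10, 8, 57]]
```

Compression is now about 9.2 mm, which is a quarter turn past touching. I'll move clear, do one last check and hand in.

```bash
python3 -m crank '[[0,0,-40,0,30],[0,0,-80,0,30],[0,0,-120,0,30],[0,0,-160,0,30],[0,0,-190,0,30],[0,0,-190,0,30]]' |sed -n 1,2p
python3 -m crank '[[40,0,0,0,30],[80,0,0,0,30],[120,0,0,0,30],[160,0,0,0,30],[200,0,0,0,30],[240,0,0,0,30],[260,0,0,0,30],[260,0,0,0,30],[260,0,0,0,30]]' |sed -n 1,4p
python3 - <<'E'
from h import *
from cell import env
c=edge(); im=c["img"].astype(int)
for u0,u1 in((276,284),(296,304),(308,316)): print(u0,[im[v,u0:u1].mean(0).round().astype(int).tolist() for v in range(235,241)])
t=np.load("pics/top0.npz")["img"]
for n,(x0,y0,x1,y1) in dict(bottle=(250,110,285,155),jar=(410,185,447,220),cup=(403,250,447,290),loupe=(250,264,296,326)).items(): print(n,np.abs(im[y0:y1,x0:x1]-t[y0:y1,x0:x1]).mean().round(1))
E
```

```text
t: 51.73
eef_pos: [703.1, -185.0, 291.2]
t: 52.48
eef_pos: [705.5, 76.4, 282.6]
tcp_rot: [3.141, 0.0, 1.556]
ft_force: [-0.2, -1.1, -0.4]
near [(274, 237), (278, 237), (282, 237), (286, 237), (290, 237), (294, 237), (298, 237), (302, 237), (306, 237), (310, 237), (314, 238)] right [(200, 344), (208, 343), (216, 343), (224, 326), (232, 322)]
276 [[132, 71, 47], [134, 70, 45], [130, 78, 61], [123, 112, 110], [131, 130, 136], [136, 133, 138]]
296 [[118, 65, 46], [130, 69, 46], [132, 72, 48], [124, 90, 81], [127, 128, 135], [137, 135, 140]]
308 [[147, 78, 52], [155, 82, 54], [155, 79, 50], [149, 92, 79], [136, 137, 144], [156, 154, 160]]
bottle 18.3
jar 30.8
cup 25.1
loupe 22.9
```

```bash
python3 -c "
from cell import env
print(env.job_done())"
```

```text
the job is handed in; nothing more can be done
None
```

I handed the job in at about 52.5 s; no verdict was shown. By my measurements the gauge lies flat under the pad against the ledge and fence, and the knob is about a quarter turn past first touch (stem shortened about 9.2 mm against the 9 mm wanted). The gripper is clear, and I never moved against the bottle, jar, pen cup or loupe, though my last picture comparison was too affected by lighting to confirm they stayed put.

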